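Fit a splined sprocket and spacer to a bicycle freehub

ROBOT

A 7-joint arm with a two-finger parallel gripper is mounted at the origin on the work surface. World frame = base frame: x ahead of the robot, y to its left, z up, the work surface at z = 0. Lengths are in m, angles in rad, forces in N, time in s.
With the tool pointing down it reaches from about 0.4 to 0.925 m from the base axis. Payload 5.6 kg.
Tool frame: the origin (TCP) lies at the very end of the fingers, on their centre line; the grasp point (between the pads) lies 19 mm behind it; z points along the fingers, y is the line along which they close (so a half turn about z gives the same grasp; the last joint's range is limited). The gripper opens to 85 mm and grips with 20 to 120 N. Pads are 22 mm wide; open, the fingers measure 114 mm over their backs; the gripper's body (76 mm by 85 mm) begins 54 mm behind the grasp point. The pads swing forward as they close: fully open they stand 13 mm farther back than shut.
Start: joints at [1.178, 0.468, -0.012, 1.603, 0.006, 1.071, -0.056], TCP at [0.223, -0.611, 0.231] pointing down, gripper open.
Joint ranges: [-2.53, 2.53], [-0.31, 2.02], [-1.57, 1.55], [0.28, 2.44], [-1.29, 4.43], [0.15, 1.84], [-2.92, 2.92]. Speed limits (rad/s): [2.57, 2.57, 3.14, 3.14, 3.14, 3.14, 3.14].

INTERFACE

Orientations are given as a unit quaternion [w, x, y, z].
In Python, from station import readout, vision, workorder gives the robot as it stands.
- The arm moves only by the tool play_rows, never from a script. Its argument "series" is one flat list of numbers, 7 for each row, row after row: the shift along the world's x, y, z each as a share of 1 m, from -1 to 1, then the turn, a rotation vector about the world's x, y, z each as a share of 60 degrees, from -1 to 1, then the opening, from -1 (shut) to 1 (fully open). In form: [dx, dy, dz, ax, ay, az, hand, dx, dy, dz, ax, ay, az, hand, ...]. A call has 1 to 20 rows; each row is the pose to reach, as a shift and turn from the pose commanded when the call began; what a row does not reach only later rows make up. A row lasts 1/12 s, in which the tool goes at most 41.7 mm and 7.16 degrees, less where a joint would pass 70% of its speed; a pose out of reach is approached as far as the arm can. A call with a number of a shift or a turn outside -1 to 1 is refused whole. A call with a gripper value outside its range is refused whole. The fingers move at their own pace and stop on an object; the grip force is fixed at half the most. Time passes only in rows, so rows that repeat a pose let the fingers close. It gives the time, the measured TCP pose, the force, the opening and the grip force at its end, in the units of the state.
- readout.state(): the state, without advancing time (a new reading comes with each control period).
- vision.snapshot(name): name is "scene" or "top" or "wrist"; returns (picture, depth): 384x512x3 uint8, blue, green, red; 384x512 float32, m along the optical axis (not along the pixel's ray), 0 where there is no reading.
- vision.camera_params(name): a dict with "K" (3x3 intrinsics, pixels), "R" (3x3) and "t" (3): a world point X has camera coordinates R X + t. Camera axes: x right, y down, z forward; pixel columns grow to the right and rows downward; lengths in m; the calibration is good to about 2 mm. A picture is of the moment at which its call begins: read the wrist's pose just before it. camera_params takes no time and is no camera call; for the wrist camera it gives the pose at the moment of the call.
- workorder.finish_job(): hands the job in; it is judged then, once.
The state is a dict: "clock": time; "joints": joint angles; "dq": joint speeds; "tau": joint torques, N m; "eef_pos": TCP position; "eef_rot": TCP orientation; "contact_force": force on the tool from outside, world axes, zero at the start; "torque": the same for the moment, N m; "gripper_width": finger opening in m; "grasp_force": force on a finger pad.
Only numpy, scipy, OpenCV 4.12 (cv2) and the standard library are available. Lean on these libraries where they do the work, as an engineer would, in place of code of your own. Each camera call takes 0.05 s, during which the arm holds its last target. There are 200 camera calls.

TASK

Build up the bicycle hub that is clamped leaning in the vise: slide the 14-tooth sprocket onto the splined freehub body until it sits fully home on the shoulder, then slide the splined spacer on after it until it sits flush on the sprocket, and let go of both. Each goes on only when its one double-width tab meets the freehub's one double-width groove, so press lightly, turn the part to feel for it and never force it; leave the lockring, wrench, grease jar and wire spool where they lie.

Things in the scene. Friction and masses are not known exactly. Their poses are not given: they have to be found in the camera images.
- vise: Blue cast-iron tilting vise, fixed, base 180 x 120 mm; origin under its base centre, x away from its screw handle. Its bed slopes 30 degrees, so the bare bicycle hub clamped in it by the lower axle end leans 30 degrees from vertical, top towards the vise's -x (the robot's side).
- hub: Bare aluminium bicycle hub, fixed. Origin: on the hub axis at the shoulder (42 mm in diameter, about 0.2 m above the bench) on which the sprocket must rest. z: outwards and up along the axle; x: square to it, up the slope, away from the robot. The upper spoke flange (58 mm in diameter) has its top face 7 mm below the origin. Nothing else is near the freehub body.
- hub_tip (a point): On the hub axis at the upper end of the freehub core, 38 mm from hub's origin along z; axes as hub. The core is 28 mm in diameter; its last 5 mm carry no ribs (a pilot for the bore) and its top 2.5 mm are chamfered. Above this point stand a conical end cap (24 mm diameter narrowing to 17 mm, 8 mm tall) and the axle (10 mm diameter, to 14 mm).
- rib_top (a point): On the hub axis where the ribs end, 33 mm from hub's origin. Below it 8 straight ribs (4.2 mm wide, to 34.5 mm diameter) stand every 40 degrees with one missing: 7 plain grooves and one double-width groove. The freehub body turns on the hub only against stiff friction (0.3 N m); its double groove faces anywhere within 0.8 rad either side of the hub's +x: this angle is not reported.
- sprocket_center (a point): Centre of the dark steel 14-tooth sprocket, 5 mm above its underside, flat on the bench; z up the bore. Collar 46 mm in diameter, 10 mm tall; toothed plate 4 mm thick at mid height, 62 mm over the tips, teeth 5 mm wide every 25.7 degrees. The x axis passes between two teeth on both sides: flat jaws closing along x (or whole multiples of 25.7 degrees from it) bear on two teeth each.
- sprocket: The same sprocket; origin under its centre. 75 g. Bore 36.5 mm with full-height inward tabs that reach in to 30 mm diameter: 7 plain tabs 4.2 mm wide every 40 degrees and one double-width tab (15 mm) whose middle lies along the sprocket's x. In the grooves the tabs have about 1 mm of play all round (4 degrees either way).
- spacer_center (a point): Centre of the plain aluminium splined spacer ring, 7 mm above its underside, flat on the bench; z up the bore. 46 mm in diameter, 14 mm tall, smooth outside. When home its underside rests on the sprocket's collar, 10 mm above the hub's shoulder; the sprocket's teeth (62 mm) lie 3 mm below its underside then.
- spacer: The same spacer; origin under its centre. 50 g. Its bore has the same tabs and play as the sprocket's, the middle of the double-width tab along the spacer's x.
- lockring: Bystander: thin steel lockring 33 mm in diameter, 6 mm tall, no tabs in its bore, flat on the bench; origin under its centre.
- wrench_grip (a point): Bystander: flat steel wrench 170 mm long lying on the bench between the robot and the vise; point at its handle.
- grease: Bystander: white grease jar 66 mm in diameter, 70 mm tall; origin under its centre.
- spool: Bystander: red wire spool 60 mm in diameter, 50 mm tall; origin under its centre.

How it is judged:
By the outcome, as a careful person would: the job done as asked, in the order asked, and still so for the second after the job is handed in, with the robot touching nothing.
It also fails if it takes over 72 s, if anything falls off the work surface, if the arm or the gripper's body presses on something with over 40 N, if the wrist force passes 120 N, or if a joint passes its speed limit or range.

## Working session

There is one attempt and no reset: what is moved stays moved. The work goes in short steps, Python scripts to look and compute and a tool call to move; the robot and the scene stay as the last step left them, time stands still between calls to the robot, and variables do not carry over. Pictures are saved under pics/ and viewed, at most 10 in all, crops included, and the job is handed in when it is done.

Besides the shell and the picture viewer there is one more tool, called after ">>>" by a JSON object that holds its "name" and its "arguments", one argument or row to a line. play_rows: Moves the arm, as the interface text tells. Its arguments: {"type":"object","properties":{"series":{"type":"array"}},"required":["series"]}

```bash
ls; mkdir -p pics; python3 - <<'E'
from station import readout, vision
import cv2,numpy as np
s=readout.state();print(s)
for n in("scene","top"):
    p,d=vision.snapshot(n);cv2.imwrite(f"pics/{n}0.png",p);np.save(f"pics/{n}0.npy",d)
    c=vision.camera_params(n);print(n,c)
E
```

```text
pics
{'clock': 0.0, 'joints': array([ 1.17796391,  0.46837081, -0.01164414,  1.60361201,  0.00599223,
        1.07139023, -0.05631883]), 'dq': array([-6.94800836e-04, -1.75295769e-03, -4.38636440e-04,  1.80357979e-04,
        3.98741373e-05, -8.30666399e-04,  6.27709516e-04]), 'tau': array([ 2.46986610e-04, -5.32384622e+01,  2.18354008e-02, -2.51304674e+01,
        1.14965503e-02,  7.74496322e-03, -1.41932239e-05]), 'eef_pos': array([ 0.22255492, -0.61012783,  0.23034727]), 'eef_rot': array([-8.49662328e-04,  9.84745074e-01,  1.74001084e-01, -1.99462423e-04]), 'contact_force': array([-0.88948307,  0.56549102,  0.53576646]), 'torque': array([ 0.0180945 ,  0.03045063, -0.02859677]), 'grasp_force': 0.0, 'gripper_width': 0.08562086501127292}
scene {'K': array([[472.43127094,   0.        , 257.02150056],
       [  0.        , 472.43127094, 189.40666989],
       [  0.        ,   0.        ,   1.        ]]), 'R': array([[-0.58423574,  0.81148771,  0.01250181],
       [ 0.51654281,  0.38368143, -0.76548814],
       [-0.62598093, -0.44076781, -0.64332855]]), 't': array([ 0.31931625, -0.16159325,  1.60706936])}
top {'K': array([[403.20904439,   0.        , 258.79854657],
       [  0.        , 403.20904439, 188.24608468],
       [  0.        ,   0.        ,   1.        ]]), 'R': array([[-0.02696714, -0.99944813,  0.01939614],
       [-0.98617052,  0.0234248 , -0.16407008],
       [ 0.16352519, -0.0235524 , -0.98625798]]), 't': array([-9.62605452e-04,  5.69317850e-01,  1.03310230e+00])}
```

View pics/top0.png

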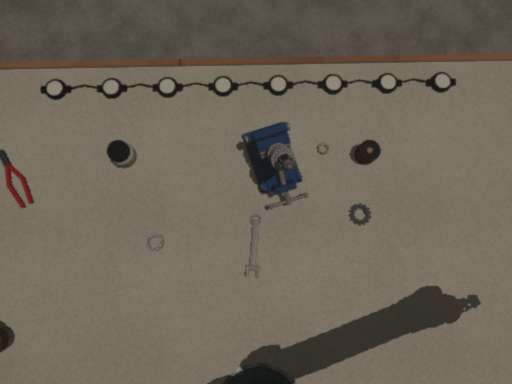

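View pics/scene0.png

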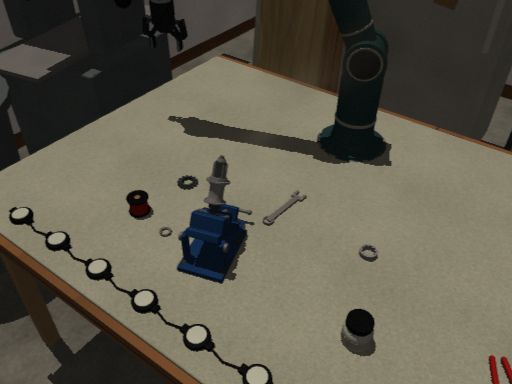

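The top view shows the sprocket at (360,214), the spacer at (156,242), the lockring at (323,148), the vise and hub near (275,160) with the hub tip about (285,165), and the wrench at (253,245). The scene view shows the hub leaning, with its tip at about (221,158).

```bash
cat > h.py <<'E'
from station import readout, vision
import cv2,numpy as np
from scipy.spatial.transform import Rotation as Rn
def snap(n,f):
    c=vision.camera_params(n);p,d=vision.snapshot(n);cv2.imwrite(f"pics/{f}.png",p);np.save(f"pics/{f}.npy",d);return p,d,c
def onplane(c,u,v,z):
    r=c['R'].T@np.linalg.solve(c['K'],[u,v,1.]);o=-c['R'].T@c['t'];return o+r*(z-o[2])/r[2]
def cloud(c,d):
    v,u=np.mgrid[:384,:512];X=np.stack([(u-c['K'][0,2])/c['K'][0,0]*d,(v-c['K'][1,2])/c['K'][1,1]*d,d],-1)
    return (X-c['t'])@c['R']
def toolR(): 
    q=readout.state()['eef_rot'];return Rn.from_quat(np.r_[q[1:],q[0]])
E
python3 - <<'E'
from h import *
np.set_printoptions(precision=4,suppress=True)
c=vision.camera_params("top");im=cv2.imread("pics/top0.png");d=np.load("pics/top0.npy");W=cloud(c,d)
for n,(u,v),z in(("spr",(360,214),.005),("spa",(156,242),.007),("lock",(323,148),.003)):
    w=W[v-20:v+20,u-20:u+20];m=(w[...,2]>.003)&(d[v-20:v+20,u-20:u+20]>0)
    ys,xs=np.nonzero(m)
    g=cv2.cvtColor(im,cv2.COLOR_BGR2GRAY)[v-20:v+20,u-20:u+20]
    print(n,onplane(c,u,v,z),"depth-mask",m.sum(), w[m].min(0) if m.any() else 0,w[m].max(0) if m.any() else 0)
print("bench z",np.median(W[260:300,300:340,2]))
cs=vision.camera_params("scene");ds=np.load("pics/scene0.npy");Ws=cloud(cs,ds)
for nm,WW in(("top",W),("scene",Ws)):
    a=WW.reshape(-1,3);a=a[(a[:,0]>.3)&(a[:,0]<.8)&(abs(a[:,1]+.07)<.12)&(a[:,2]>.0)&(a[:,2]<.4)]
    for z in np.arange(.12,.3,.01):
        s=a[abs(a[:,2]-z)<.005]
        if len(s): print(nm,round(z,3),len(s),s.min(0)[:2],s.max(0)[:2])
hsv=cv2.cvtColor(im,cv2.COLOR_BGR2HSV);m=(abs(hsv[...,0].astype(int)-112)<12)&(hsv[...,1]>120)&(W[...,2]<.2)&(W[...,2]>.0)
b=W[m]
for lo,hi in((0,.02),(.02,.04),(.04,.07),(.07,.1),(.1,.13)):
    s=b[(b[:,2]>lo)&(b[:,2]<=hi)]
    if len(s)>10: print(lo,len(s),cv2.minAreaRect(s[:,:2].astype(np.float32)))
E
```

```text
spr [ 0.4972 -0.2946  0.005 ] depth-mask 274 [ 0.4447 -0.3475  0.003 ] [ 0.5546 -0.2371  0.0162]
spa [0.435  0.2658 0.007 ] depth-mask 170 [0.3862 0.2203 0.003 ] [0.4876 0.3214 0.0182]
lock [ 0.6881 -0.2023  0.003 ] depth-mask 98 [ 0.6315 -0.2569  0.0031] [ 0.7442 -0.1478  0.0097]
bench z -0.0009473028990614338
top 0.12 195 [ 0.625  -0.0958] [ 0.7265 -0.0001]
top 0.13 230 [ 0.6434 -0.0932] [ 0.6998 -0.007 ]
top 0.14 163 [ 0.6207 -0.0902] [ 0.6939 -0.0092]
top 0.15 21 [ 0.6223 -0.0425] [ 0.6433 -0.0351]
top 0.16 83 [ 0.6326 -0.0819] [ 0.6611 -0.0353]
top 0.17 13 [ 0.6388 -0.0618] [ 0.6551 -0.047 ]
top 0.18 12 [ 0.5891 -0.0754] [ 0.5935 -0.0563]
top 0.19 43 [ 0.5885 -0.0966] [ 0.6206 -0.042 ]
top 0.2 106 [ 0.5956 -0.0942] [ 0.6361 -0.0418]
top 0.21 112 [ 0.5898 -0.0838] [ 0.6385 -0.0468]
top 0.22 34 [ 0.5786 -0.0875] [ 0.6189 -0.0563]
top 0.23 56 [ 0.5804 -0.0921] [ 0.6133 -0.0581]
top 0.24 89 [ 0.5799 -0.0864] [ 0.6087 -0.0599]
top 0.25 14 [ 0.582  -0.0808] [ 0.5933 -0.0721]
scene 0.12 405 [ 0.625  -0.0963] [0.73   0.0021]
scene 0.13 267 [ 0.6389 -0.0961] [ 0.7025 -0.0059]
scene 0.14 
[... 358 characters left out ...]
5868 -0.0885] [ 0.64   -0.0437]
scene 0.22 67 [ 0.5806 -0.0865] [ 0.6214 -0.0537]
scene 0.23 73 [ 0.5805 -0.0898] [ 0.6159 -0.0561]
scene 0.24 73 [ 0.5809 -0.0881] [ 0.6117 -0.0585]
scene 0.25 24 [ 0.5809 -0.0815] [ 0.6038 -0.0658]
0.02 23 ((0.5874601602554321, -0.07750949263572693), (0.026444507762789726, 0.10140477865934372), 20.24488639831543)
0.04 231 ((0.5831575989723206, -0.07898804545402527), (0.04881279543042183, 0.10376977920532227), 22.039636611938477)
0.07 79 ((0.6387500166893005, -0.05957247316837311), (0.1691584438085556, 0.10241856426000595), 15.891505241394043)
0.1 229 ((0.6885074377059937, -0.046945683658123016), (0.05597972124814987, 0.08124547451734543), 16.998493194580078)
```

```bash
python3 - <<'E'
from h import *
np.set_printoptions(precision=4,suppress=True)
c=vision.camera_params("wrist");s=readout.state();T=toolR().as_matrix()
o=-c['R'].T@c['t'];print(c['K'],"cam in tool",T.T@(o-s['eef_pos']),"\n",T.T@c['R'].T,"\nT",T)
E
```

```text
[[279.2555   0.     260.1744]
 [  0.     279.2555 193.7694]
 [  0.       0.       1.    ]] cam in tool [ 0.0795  0.0024 -0.1422] 
 [[ 0.0006 -0.9495 -0.3136]
 [ 1.      0.0005  0.0003]
 [-0.0001 -0.3136  0.9495]] 
T [[ 0.9395  0.3426 -0.0007]
 [ 0.3426 -0.9395  0.0015]
 [-0.0001 -0.0016 -1.    ]]
```

>>> {"name": "play_rows", "arguments": {
  "series": [0.274,0.315,-0.12,0,0,0,1,0.274,0.315,-0.12,0,0,0,1,0.274,0.315,-0.12,0,0,0,1,0.274,0.315,-0.12,0,0,0,1,0.274,0.315,-0.12,0,0,0,1,0.274,0.315,-0.12,0,0,0,1,0.274,0.315,-0.12,0,0,0,1,0.274,0.315,-0.12,0,0,0,1,0.274,0.315,-0.12,0,0,0,1,0.274,0.315,-0.12,0,0,0,1,0.274,0.315,-0.12,0,0,0,1,0.274,0.315,-0.12,0,0,0,1,0.274,0.315,-0.12,0,0,0,1]
}}

```text
clock: 1.18
eef_pos: [0.497, -0.2943, 0.1105]
eef_rot: [-0.0, 0.984, 0.175, -0.001]
contact_force: [-0.8, -0.5, -0.3]
gripper_width: 0.085
grasp_force: 0.0
```

```bash
python3 - <<'E'
from h import *
np.set_printoptions(precision=4,suppress=True)
s=readout.state();print(s['clock'],s['eef_pos'])
p,d,c=snap("wrist","w1");W=cloud(c,d)
m=(W[...,2]>.004)&(W[...,2]<.03)&(d>0)&(np.hypot(W[...,0]-.497,W[...,1]+.295)<.045)
w=W[m];print(m.sum(),w.min(0),w.max(0),np.median(W[(abs(W[...,2])<.004)],0))
t=w[w[:,2]>.0085];print("collar circle",cv2.minEnclosingCircle((t[:,:2]*1000).astype(np.float32)),"all",cv2.minEnclosingCircle((w[:,:2]*1000).astype(np.float32)),t[:,2].mean())
E
```

```text
1.1833 [ 0.497  -0.2943  0.1105]
2017 [ 0.4669 -0.3275  0.004 ] [ 0.5289 -0.2658  0.0113] [ 0.5213 -0.2848 -0.0005]
collar circle ((496.8388366699219, -296.2722473144531), 24.01259994506836) all ((497.7945861816406, -296.55560302734375), 31.158771514892578) 0.00953640262129314
```

View pics/w1.png

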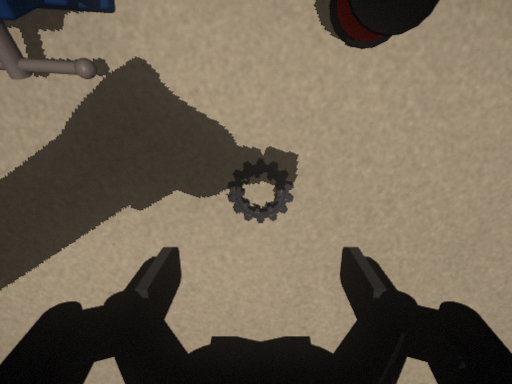

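The sprocket sits at about (260,192), 62 px across, with its shadow side at the upper right. I'll measure the tooth phase and the double tab.

```bash
cat >> h.py <<'E'
def proj(c,P):
    q=P@c['R'].T+c['t'];q=q@c['K'].T;return (q[:,:2]/q[:,2:]).astype(np.float32)
def ring(c,img,ctr,r,ex,ey,N=360):
    a=np.radians(np.arange(N)*360/N);P=ctr+r*(np.cos(a)[:,None]*ex+np.sin(a)[:,None]*ey)
    uv=proj(c,P);return cv2.remap(img.astype(np.float32),uv[:,0].copy(),uv[:,1].copy(),cv2.INTER_LINEAR).ravel()
EX,EY=np.array([1.,0,0]),np.array([0,1.,0])
E
python3 - <<'E'
from h import *
np.set_printoptions(precision=4,suppress=True,linewidth=200)
c=vision.camera_params("wrist");im=cv2.imread("pics/w1.png");d=np.load("pics/w1.npy");W=cloud(c,d)
g=cv2.cvtColor(im,cv2.COLOR_BGR2GRAY);z=W[...,2]*1000
for cc in((.4972,-.2963),(.4978,-.2966)):
  C=np.array([*cc,0])
  for r in(.0285,.0295):
    p=ring(c,z,C+[0,0,.007],r,EX,EY);f=np.fft.rfft(p);print("tooth r",r,"amp",abs(f[14])/180,"peak deg mod 25.71",(-np.degrees(np.angle(f[14]))/14)%25.714)
  pz=np.mean([ring(c,z,C+[0,0,.010],r,EX,EY) for r in(.0155,.0162,.017)],0);print("bore z per 10deg",np.round(pz.reshape(36,10).mean(1),1))
x0,y0=220,150
cv2.imwrite("pics/w1c.png",cv2.resize(im[y0:y0+80,x0:x0+80],(560,560),interpolation=cv2.INTER_CUBIC))
E
```

```text
tooth r 0.0285 amp 3.9343705 peak deg mod 25.71 19.43518
tooth r 0.0295 amp 3.6596713 peak deg mod 25.71 16.649673
bore z per 10deg [-0.2  3.5  9.8  4.2  3.9  7.4  9.7  8.   6.1  7.1  9.2 10.   7.9  7.   7.9  9.6  7.5  4.6  3.9  8.6 11.4  9.8  1.9  7.3  3.9 -0.2  2.1  3.7  2.6 20.1  2.7  1.5 26.   5.2  8.6  2.1]
tooth r 0.0285 amp 2.9924953 peak deg mod 25.71 19.984943
tooth r 0.0295 amp 4.075133 peak deg mod 25.71 17.819572
bore z per 10deg [ 0.7  3.2  9.8  6.3  4.3  7.   9.6  8.6  5.2  5.2  8.4 10.   7.2  4.5  6.1  9.9  6.6  2.9  2.7  8.7 29.   5.   2.9  7.1  2.4 -0.2  4.   4.9  4.5 34.2  5.2  2.9 30.8  6.   9.9  3.5]
```

View pics/w1c.png

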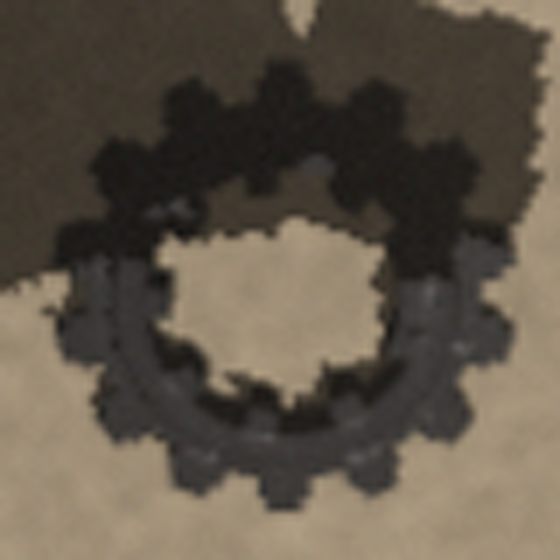

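The crop shows seven plain tabs and a wide straight-edged double tab on the right (385,290). It lies in the same direction as a tooth gap, so the sprocket's x points image-right, about -71° in the world. Next I'll work out the pose that looks down the hub axis, and the fingertip positions.

```bash
cat >> h.py <<'E'
def go(p,R):
    s=readout.state();d=np.array(p)-s['eef_pos'];rv=(Rn.from_matrix(R)*toolR().inv()).as_rotvec(degrees=True)
    print("shift",np.round(d,4),"turn share",np.round(rv/60,3),"rows>=",np.linalg.norm(d)/.0417,np.linalg.norm(rv)/7.16)
def hubax(psi):
    p=np.radians(psi);e=np.array([np.cos(p),np.sin(p),0]);k=np.array([0,0,1.])
    hz=-.5*e+np.sqrt(.75)*k;hx=np.sqrt(.75)*e+.5*k;return hx,np.cross(hz,hx),hz
E
python3 - <<'E'
from h import *
np.set_printoptions(precision=4,suppress=True,linewidth=200)
c=vision.camera_params("wrist");d=np.load("pics/w1.npy");W=cloud(c,d)
s=readout.state();L=(W-s['eef_pos'])@toolR().as_matrix()
m=(d>0)&(W[...,2]>.06)
for sg in(-1,1):
    q=L[m&(L[...,1]*sg>.03)&(L[...,1]*sg<.07)];q=q[np.argsort(q[:,2])];print("tip",sg,q[-8:])
hx,hy,hz=hubax(17);tip=np.array([.60,-.073,.233])
R=np.c_[.9495*hy+.3136*hz,hx,.3136*hy-.9495*hz]
p=tip+.205*hz-R@np.array([.0795,.0024,-.1422]);print(p);go(p,R)
E
```

```text
tip -1 [[ 0.004  -0.0401 -0.0128]
 [-0.0082 -0.0402 -0.0128]
 [-0.007  -0.0401 -0.0127]
 [ 0.0004 -0.0405 -0.0127]
 [-0.0077 -0.0402 -0.0126]
 [-0.0096 -0.0404 -0.0125]
 [-0.0018 -0.0403 -0.0122]
 [ 0.004  -0.0404 -0.0118]]
tip 1 [[-0.0068  0.0453 -0.0129]
 [-0.0093  0.0455 -0.0129]
 [ 0.0041  0.0454 -0.0128]
 [-0.0008  0.0453 -0.0127]
 [-0.0021  0.0455 -0.0126]
 [-0.0016  0.0455 -0.0125]
 [ 0.0044  0.0454 -0.0125]
 [-0.0078  0.0455 -0.0124]]
[ 0.5855 -0.1097  0.2708]
shift [0.0893 0.1863 0.1599] turn share [ 0.052 -0.642  1.48 ] rows>= 6.2642239625817275 13.527305388581844
```

>>> {"name": "play_rows", "arguments": {
  "series": [0,0,0.18,0.026,-0.321,0.74,1,0.03,0.06,0.18,0.026,-0.321,0.74,1,0.03,0.06,0.18,0.026,-0.321,0.74,1,0.03,0.06,0.18,0.026,-0.321,0.74,1,0.03,0.06,0.18,0.026,-0.321,0.74,1,0.03,0.06,0.18,0.026,-0.321,0.74,1,0.03,0.06,0.18,0.026,-0.321,0.74,1]
}}

```text
clock: 1.82
eef_pos: [0.5265, -0.2377, 0.2944]
eef_rot: [0.019, 0.831, 0.53, 0.164]
contact_force: [-0.6, 0.3, -0.7]
gripper_width: 0.0851
grasp_force: 0.0
```

>>> {"name": "play_rows", "arguments": {
  "series": [0.059,0.126,-0.01,0.026,-0.321,0.74,1,0.059,0.126,-0.01,0.026,-0.321,0.74,1,0.059,0.126,-0.01,0.026,-0.321,0.74,1,0.059,0.126,-0.02,0.026,-0.321,0.74,1,0.059,0.126,-0.02,0.026,-0.321,0.74,1,0.059,0.126,-0.02,0.026,-0.321,0.74,1,0.059,0.126,-0.02,0.026,-0.321,0.74,1,0.059,0.126,-0.02,0.026,-0.321,0.74,1,0.059,0.126,-0.02,0.026,-0.321,0.74,1]
}}

```text
clock: 2.57
eef_pos: [0.5851, -0.1124, 0.2709]
eef_rot: [0.028, 0.537, 0.789, 0.297]
contact_force: [-0.8, 0.1, -0.0]
gripper_width: 0.0854
grasp_force: 0.0
```

```bash
python3 - <<'E'
from h import *
np.set_printoptions(precision=4,suppress=True,linewidth=200)
s=readout.state();print(s['clock'],s['eef_pos'],s['joints'],"\n",toolR().as_matrix())
p,d,c=snap("wrist","w2");np.savez("pics/w2c.npz",**c,T=toolR().as_matrix(),e=s['eef_pos'])
W=cloud(c,d)-toolR().as_matrix()@[0,.0026,0]
hx,hy,hz=hubax(17);tip=np.array([.60,-.073,.233])
q=(W-tip)@np.c_[hx,hy,hz]
for lo in np.arange(-.06,.02,.004):
    m=(d>0)&(q[...,2]>lo)&(q[...,2]<lo+.004)&(np.hypot(q[...,0],q[...,1])<.045)
    if m.sum()>15:
        a=q[m];print(round(lo,3),m.sum(),np.median(a,0),cv2.minEnclosingCircle((a[:,:2]*1000).astype(np.float32)))
u0,v0=proj(c,tip[None])[0].astype(int);print(u0,v0)
cv2.imwrite("pics/w2c.png",cv2.resize(p[v0-55:v0+55,u0-55:u0+55],(600,600),interpolation=cv2.INTER_CUBIC))
E
```

```text
2.5667 [ 0.5851 -0.1124  0.2709] [ 1.0064  0.391  -0.7177  1.8681 -0.4409  0.8073  1.0114] 
 [[-0.4214  0.831   0.3633]
 [ 0.8645  0.247   0.4378]
 [ 0.2741  0.4985 -0.8224]]
-0.044 54 [-0.0114 -0.0045 -0.0402] ((-10.33171272277832, -2.889904499053955), 28.9074764251709)
-0.04 1384 [-0.0098 -0.0029 -0.0388] ((-10.37590503692627, -2.988600492477417), 28.773771286010742)
-0.036 211 [-0.0052 -0.0035 -0.0324] ((-10.407947540283203, -2.8574929237365723), 20.953935623168945)
-0.032 305 [-0.0035 -0.0035 -0.0315] ((-10.50544261932373, -2.8863425254821777), 20.916139602661133)
0.0 265 [-0.0105 -0.0055  0.0016] ((-10.468693733215332, -2.81215500831604), 17.30690574645996)
0.004 338 [-0.0104 -0.0027  0.0058] ((-10.508171081542969, -2.811701536178589), 13.876107215881348)
0.008 195 [-0.0103 -0.0021  0.0101] ((-10.528600692749023, -2.9319140911102295), 11.451004028320312)
0.012 380 [-0.0103 -0.0034  0.0141] ((-10.616778373718262, -3.095932722091675), 9.566866874694824)
0.016 60 [-0.0102 -0.0024  0.0195] ((-10.29172420501709, -3.436523675918579), 6.737164497375488)
265 188
```

View pics/w2c.png

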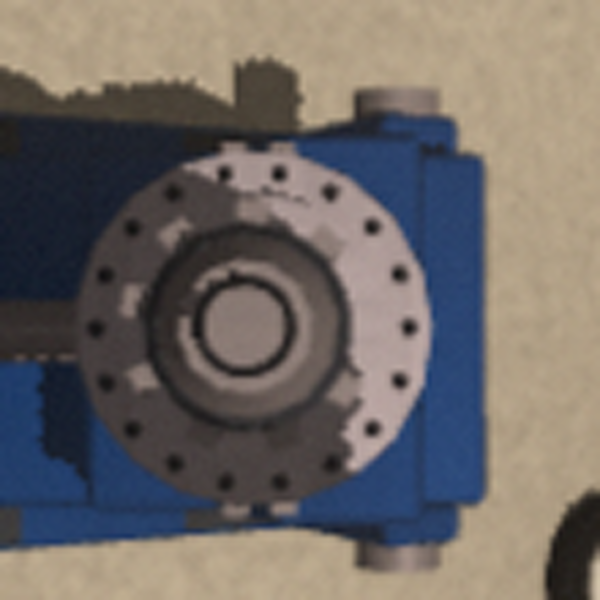

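The crop shows the hub end-on at (245,327). Ribs are visible at about 46, 86, 127, 167, 206, 247, 287 and 330° from hub x (image right), with one missing near 7°, so that is the double groove. The circle centres agree across all the height slices, and the radii 20.9, 17.3 and 13.9 mm match the given sizes. I'm going back to the sprocket.

```bash
cat >> h.py <<'E'
HX,HY,HZ=hubax(17);O=np.array([.60,-.073,.233])-.01045*HX-.0029*HY-.0317*HZ
E
python3 - <<'E'
from h import *
np.set_printoptions(precision=3,suppress=True,linewidth=200)
z=np.load("pics/w2c.npz");c={k:z[k] for k in 'KRt'};d=np.load("pics/w2.npy");W=cloud(c,d)-z['T']@[0,.0026,0]
q=(W-O)@np.c_[HX,HY,HZ];print("O",O)
r=np.hypot(q[...,0],q[...,1]);a=np.degrees(np.arctan2(q[...,1],q[...,0]))
m=(abs(q[...,2]-.033)<.003)&(r>.0145)&(r<.018)
f=np.exp(1j*np.radians(a[m])*9).mean();print("rib phase mod40",np.degrees(np.angle(f))/9%40,abs(f),np.histogram(a[m]%360,36,(0,360))[0])
t=np.radians(-71.5);y=np.array([np.cos(t),np.sin(t),0]);zz=np.array([0,0,-1.]);R=np.c_[np.cross(y,zz),y,zz]
go([.4966,-.294,.08],R)
E
```

```text
O [ 0.607 -0.074  0.2  ]
rib phase mod40 6.638540188762973 0.7681610719422084 [ 0  0  0  1 16  6  0  2 14  8  0  1 13  7  0  1 13  7  0  2 15  6  0  2 14  6  0  1 15  7  0  0 14  7  0  0]
shift [-0.089 -0.183 -0.191] turn share [-0.043  0.643 -1.5  ] rows>= 6.690053825844536 13.681801902524352
```

>>> {"name": "play_rows", "arguments": {
  "series": [-0.03,-0.1,0.01,-0.021,0.321,-0.75,0.62,-0.06,-0.1,-0.01,-0.021,0.321,-0.75,0.62,-0.06,-0.13,-0.01,-0.021,0.321,-0.75,0.62,-0.089,-0.183,-0.02,-0.021,0.321,-0.75,0.62,-0.089,-0.183,-0.02,-0.021,0.321,-0.75,0.62,-0.089,-0.183,-0.02,-0.021,0.321,-0.75,0.62,-0.089,-0.183,-0.02,-0.021,0.321,-0.75,0.62,-0.089,-0.183,-0.02,-0.021,0.321,-0.75,0.62]
}}

```text
clock: 3.28
eef_pos: [0.4977, -0.2914, 0.253]
eef_rot: [0.017, 0.836, 0.523, 0.164]
contact_force: [0.8, 2.1, 0.3]
gripper_width: 0.0692
grasp_force: 0.0
```

>>> {"name": "play_rows", "arguments": {
  "series": [0,0,-0.17,-0.021,0.321,-0.75,0.62,0,0,-0.17,-0.021,0.321,-0.75,0.62,0,0,-0.17,-0.021,0.321,-0.75,0.62,0,0,-0.17,-0.021,0.321,-0.75,0.62,0,0,-0.17,-0.021,0.321,-0.75,0.62,0,0,-0.17,-0.021,0.321,-0.75,0.62,0,0,-0.17,-0.021,0.321,-0.75,0.62,0,0,-0.17,-0.021,0.321,-0.75,0.62]
}}

```text
clock: 3.95
eef_pos: [0.4991, -0.2909, 0.0814]
eef_rot: [0.0, 0.986, 0.165, 0.002]
contact_force: [-0.1, 1.2, -0.9]
gripper_width: 0.0694
grasp_force: 0.0
```

```bash
cat >> h.py <<'E'
def tips(c,d,T,e):
    L=(cloud(c,d)-e)@T;m=(d>0)&(L[...,2]<0.01)&(L[...,2]>-.05)&(abs(L[...,0])<.03)
    for sg in(-1,1):
        q=L[m&(L[...,1]*sg>.015)&(L[...,1]*sg<.07)]
        if len(q)<20: print("no tip",sg);continue
        zt=np.sort(q[:,2])[-10];k=q[q[:,2]>zt-.003];print("tip",sg,zt,"x",k[:,0].min(),k[:,0].max(),"inner y",np.min(k[:,1]*sg)*sg)
E
python3 - <<'E'
from h import *
np.set_printoptions(precision=4,suppress=True,linewidth=200)
s=readout.state();T=toolR().as_matrix();print(s['clock'],s['eef_pos'],s['gripper_width'])
p,d,c=snap("wrist","w3");tips(c,d,T,s['eef_pos'])
W=cloud(c,d)-T@[0,.0026,0]
m=(d>0)&(W[...,2]>.0075)&(W[...,2]<.012)&(np.hypot(W[...,0]-.4966,W[...,1]+.294)<.03)
print("collar",cv2.minEnclosingCircle((W[m][:,:2]*1000).astype(np.float32)))
m=(d>0)&(W[...,2]>.0045)&(W[...,2]<.012)&(np.hypot(W[...,0]-.4966,W[...,1]+.294)<.034)
print("all",cv2.minEnclosingCircle((W[m][:,:2]*1000).astype(np.float32)))
w=W[m]-[.4966,-.294,0];r=np.hypot(w[:,0],w[:,1]);k=(r>.0275)&(r<.0315);f=np.exp(14j*np.arctan2(w[k,1],w[k,0])).mean();print("gap deg",(np.degrees(np.angle(f))/14+12.857)%25.714-77.143,abs(f))
t=np.radians(-71.5);y=np.array([np.cos(t),np.sin(t),0]);zz=np.array([0,0,-1.]);R=np.c_[np.cross(y,zz),y,zz]
go([.4966,-.294,.0],R)
E
```

```text
3.95 [ 0.4991 -0.2909  0.0814] 0.06944679540892429
tip -1 -0.007762571580178999 x -0.011140291495217756 0.010018748018253188 inner y -0.0316751570413369
tip 1 -0.007899010406445986 x -0.011718511350859669 0.01009550444982937 inner y 0.036965271038735294
collar ((496.5271911621094, -294.0281982421875), 29.517274856567383)
all ((496.7863464355469, -294.32073974609375), 31.315034866333008)
gap deg -69.87185661990684 0.5889220628748579
shift [-0.0016 -0.0026 -0.0814] turn share [-0.     0.005 -0.011] rows>= 1.954516046140266 0.09896639470884756
```

>>> {"name": "play_rows", "arguments": {
  "series": [0,0,-0.05,0,0.005,0,0.62,0,0,-0.05,0,0.005,0,0.62,0,0,-0.05,0,0.005,0,0.62,0,0,-0.05,0,0.005,0,0.62]
}}

```text
clock: 4.33
eef_pos: [0.4959, -0.2928, 0.0315]
eef_rot: [-0.001, 0.987, 0.163, -0.001]
contact_force: [0.1, 0.4, 0.9]
gripper_width: 0.0694
grasp_force: 0.0
```

```bash
cat > mv.py <<'E'
from h import *
import sys
def down(deg,p):
    t=np.radians(deg);y=np.array([np.cos(t),np.sin(t),0]);zz=np.array([0,0,-1.]);go(p,np.c_[np.cross(y,zz),y,zz])
E
python3 -c "
from mv import *
s=readout.state();print(s['clock'],s['eef_pos'],s['dq'],s['contact_force']);down(-71,[.4967,-.2942,-.005])"
```

```text
4.3333 [ 0.49590074 -0.29283854  0.03145377] [-0.00508626 -0.02828338  0.00524264 -0.02292253  0.00099675 -0.00019643
 -0.0119405 ] [0.05087595 0.38611088 0.86098943]
shift [ 0.0008 -0.0014 -0.0365] turn share [-0.001 -0.002  0.003] rows>= 0.8750106430735534 0.03389905707726463
```

>>> {"name": "play_rows", "arguments": {
  "series": [0.001,-0.0014,-0.026,0,0,0.003,0.62,0.001,-0.0014,-0.033,0,0,0.003,0.62,0.001,-0.0014,-0.0365,0,0,0.003,0.62,0.001,-0.0014,-0.0365,0,0,0.003,0.62,0.001,-0.0014,-0.0365,0,0,0.003,0.62]
}}

```text
clock: 4.75
eef_pos: [0.4981, -0.2944, -0.0042]
eef_rot: [0.0, 0.986, 0.165, -0.0]
contact_force: [-0.2, 0.4, 0.8]
gripper_width: 0.0695
grasp_force: 0.0
```

```bash
python3 -c "
from mv import *
s=readout.state();print(s['clock'],s['eef_pos'],s['contact_force']);down(-71,[.4967,-.2942,-.005])"
```

```text
4.75 [ 0.49813389 -0.29435957 -0.00417741] [-0.21335684  0.37187442  0.76513872]
shift [-0.0014  0.0002 -0.0008] turn share [ 0.    -0.     0.001] rows>= 0.03982667057262099 0.008007598832064047
```

>>> {"name": "play_rows", "arguments": {
  "series": [-0.0014,0,-0.001,0,0,0,0.62,-0.0014,0,-0.001,0,0,0,0.62,-0.0014,0,-0.001,0,0,0,0.3,-0.0014,0,-0.001,0,0,0,0,-0.0014,0,-0.001,0,0,0,-0.5,-0.0014,0,-0.001,0,0,0,-1,-0.0014,0,-0.001,0,0,0,-1,-0.0014,0,-0.001,0,0,0,-1]
}}

```text
clock: 5.42
eef_pos: [0.4971, -0.2946, -0.0042]
eef_rot: [0.0, 0.986, 0.165, -0.0]
contact_force: [-2.4, 0.5, 12.4]
gripper_width: 0.057
grasp_force: 62.9
```

```bash
python3 -c "
from mv import *
s=readout.state();print(s['clock'],s['eef_pos'],s['contact_force'],s['torque'],s['gripper_width'],s['grasp_force'])"
```

```text
5.4167 [ 0.49705868 -0.29463589 -0.00422764] [-2.43165755  0.46376806 12.43514853] [0.28180593 0.57721987 0.02563364] 0.05703690510992327 62.8804498516547
```

>>> {"name": "play_rows", "arguments": {
  "series": [0,0,0.005,0,0,0,-1,0,0,0.03,0,0,0,-1,0,0,0.07,0,0,0,-1,0,0,0.1,0,0,0,-1,0,0,0.12,0,0,0,-1,0,0,0.12,0,0,0,-1,0,0,0.12,0,0,0,-1]
}}

```text
clock: 6.0
eef_pos: [0.4969, -0.2943, 0.1151]
eef_rot: [0.001, 0.986, 0.165, 0.0]
contact_force: [0.2, 0.1, -1.4]
gripper_width: 0.0567
grasp_force: 63.9
```

```bash
python3 - <<'E'
from mv import *
np.set_printoptions(precision=4,suppress=True,linewidth=200)
s=readout.state();T=toolR().as_matrix();print(s['clock'],s['eef_pos'],s['gripper_width'],s['grasp_force'],s['contact_force'])
p,d,c=snap("wrist","w4");tips(c,d,T,s['eef_pos'])
L=(cloud(c,d)-s['eef_pos'])@T-[-.0007,.0026,0]
np.save("pics/L4.npy",L)
m=(d>0)&(np.hypot(L[...,0],L[...,1])<.033)&(L[...,2]<.012)&(L[...,2]>-.03)
print(m.sum(),np.histogram(L[m][:,2],15))
u,v=proj(c,(s['eef_pos']-.005*T[:,2])[None])[0].astype(int);print(u,v)
cv2.imwrite("pics/w4c.png",cv2.resize(p[v-60:v+60,u-80:u+80],(800,600),interpolation=cv2.INTER_CUBIC))
E
```

```text
6.0 [ 0.4969 -0.2943  0.1151] 0.056666807013794326 63.929553776979446 [ 0.1514  0.0911 -1.3842]
tip -1 -0.006000110593033381 x -0.017613746562858534 0.02087012961741249 inner y -0.015031286918256316
tip 1 -0.004337239273439449 x -0.014028492351723142 0.028097216408647964 inner y 0.015306090827609746
7195 (array([ 101,  106,   87,   93,   88,   85,   78,   83, 1611, 1306, 2571,  546,  258,  131,   51]), array([-0.03  , -0.0282, -0.0263, -0.0245, -0.0227, -0.0208, -0.019 , -0.0172, -0.0153, -0.0135, -0.0117, -0.0098, -0.008 , -0.0062, -0.0043, -0.0025]))
255 252
```

View pics/w4c.png

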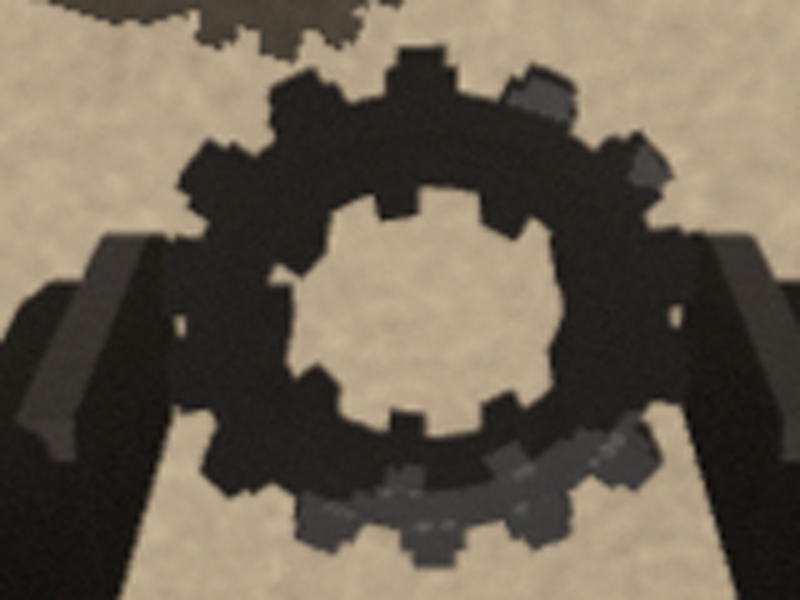

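The view shows the sprocket held by two teeth per jaw, with the double tab on the right (555,310), which is tool +y. I'll fit its plane and centre in the tool frame.

```bash
python3 - <<'E'
from mv import *
np.set_printoptions(precision=4,suppress=True,linewidth=200)
L=np.load("pics/L4.npy")
r=np.hypot(L[...,0],L[...,1]);m=(r<.026)&(r>.014)&(L[...,2]<.005)&(L[...,2]>-.02);q=L[m]
for i in range(6):
    A=np.c_[q[:,:2],np.ones(len(q))];k=np.linalg.lstsq(A,q[:,2],rcond=None)[0];e=q[:,2]-A@k;q=q[(e<.002)&(e>-.002)]
print("top plane z=ax+by+c",k,len(q),e.std())
print("top collar circ",cv2.minEnclosingCircle((q[:,:2]*1000).astype(np.float32)))
f=np.c_[L.reshape(-1,3)];h=f[:,2]-(f[:,:2]@k[:2]+k[2]);rr=np.hypot(f[:,0],f[:,1])
t=f[(h>.001)&(h<.006)&(rr<.034)&(rr>.024)&(abs(f[:,1])<.027)]
print("teeth circ",len(t),cv2.minEnclosingCircle((t[:,:2]*1000).astype(np.float32)), t[:,0].min(),t[:,0].max())
E
```

```text
top plane z=ax+by+c [-0.0468 -0.0099 -0.0126] 2610 0.000985909018356327
top collar circ ((-0.07588682323694229, -0.055483050644397736), 25.972579956054688)
teeth circ 2135 ((0.9851055145263672, -0.38442516326904297), 31.57769012451172) -0.030231467733839595 0.032518657518112885
```

```bash
cat >> mv.py <<'E'
O=O+.0007*HY
def mount(th,s,off=(.0008,-.0002,-.003),dx=0,dy=0):
    t=np.radians(th);y=np.cos(t)*HX+np.sin(t)*HY;z=-HZ;R=np.c_[np.cross(y,z),y,z]
    go(O+s*HZ+dx*HX+dy*HY-R@np.array(off),R)
def hs(off=(.0008,-.0002,-.003)):
    np.set_printoptions(precision=4,suppress=True,linewidth=200)
    s=readout.state();T=toolR().as_matrix();H=np.c_[HX,HY,HZ];y=H.T@T[:,1]
    print("t %.2f"%s['clock'],"hub xyz mm",1000*H.T@(s['eef_pos']+T@np.array(off)-O),"th",np.degrees(np.arctan2(y[1],y[0])),"axis err",H.T@T[:,2],"F",H.T@s['contact_force'],"M",H.T@s['torque'],"w",s['gripper_width'],s['grasp_force'])
E
python3 -c "
from mv import *
print(HX,HY,HZ,O);hs();mount(6.6,.060)"
```

```text
[0.82818421 0.25320132 0.5       ] [-2.92371705e-01  9.56304756e-01  1.38777878e-17] [-0.47815238 -0.14618585  0.8660254 ] [ 0.60714612 -0.07311573  0.20032199]
t 6.05 hub xyz mm [-189.0289 -178.343    12.6041] th -88.33487464005844 axis err [-0.5013  0.0009 -0.8653] F [-1.5399  0.2657 -0.6237] M [ 0.0246 -0.0212 -0.0205] w 0.05678381329789274 63.928417302668095
shift [0.0843 0.2117 0.1361] turn share [-0.282 -0.485  1.538] rows>= 6.365462939515339 13.719208263816725
```

>>> {"name": "play_rows", "arguments": {
  "series": [0,0,0.17,-0.141,-0.2425,0.769,-1,0.02,0.05,0.17,-0.141,-0.2425,0.769,-1,0.02,0.05,0.17,-0.141,-0.2425,0.769,-1,0.02,0.05,0.17,-0.141,-0.2425,0.769,-1,0.02,0.05,0.17,-0.141,-0.2425,0.769,-1,0.02,0.05,0.17,-0.141,-0.2425,0.769,-1,0.02,0.05,0.17,-0.141,-0.2425,0.769,-1,0.02,0.05,0.17,-0.141,-0.2425,0.769,-1]
}}

```text
clock: 6.72
eef_pos: [0.5141, -0.2441, 0.2818]
eef_rot: [0.09, 0.833, 0.535, 0.108]
contact_force: [0.2, -0.4, -1.2]
gripper_width: 0.0567
grasp_force: 64.2
```

>>> {"name": "play_rows", "arguments": {
  "series": [0,0.04,0,-0.141,-0.2425,0.769,-1,0.03,0.08,-0.01,-0.141,-0.2425,0.769,-1,0.057,0.12,-0.015,-0.141,-0.2425,0.769,-1,0.057,0.16,-0.021,-0.141,-0.2425,0.769,-1,0.057,0.16,-0.021,-0.141,-0.2425,0.769,-1,0.057,0.16,-0.021,-0.141,-0.2425,0.769,-1,0.057,0.16,-0.021,-0.141,-0.2425,0.769,-1,0.057,0.16,-0.021,-0.141,-0.2425,0.769,-1,0.057,0.16,-0.021,-0.141,-0.2425,0.769,-1,0.057,0.16,-0.021,-0.141,-0.2425,0.769,-1,0.057,0.16,-0.021,-0.141,-0.2425,0.769,-1]
}}

```text
clock: 7.63
eef_pos: [0.5732, -0.0838, 0.2621]
eef_rot: [0.165, 0.53, 0.808, 0.199]
contact_force: [-0.2, -0.3, -1.2]
gripper_width: 0.0567
grasp_force: 64.2
```

```bash
python3 - <<'E'
from mv import *
hs();mount(6.6,.052);mount(6.6,.033)
s=readout.state();T=toolR().as_matrix()
p,d,c=snap("wrist","w5");H=np.c_[HX,HY,HZ]
W=cloud(c,d)-T@[-.0007,.0026,0];q=(W-O)@H;L=(W-s['eef_pos'])@T
rr=np.hypot(q[...,0],q[...,1])
for lo,hi in((-.01,-.005),(-.002,.002),(.034,.0375),(.0385,.046),(.046,.053)):
    m=(d>0)&(q[...,2]>lo)&(q[...,2]<hi)&(rr<.033)
    if m.sum()>5:print(lo,m.sum(),np.median(q[m],0)*1000,cv2.minEnclosingCircle((q[m][:,:2]*1000).astype(np.float32)))
m=(d>0)&(abs(L[...,2]+.008)<.008)&(np.hypot(L[...,0],L[...,1])<.035)&(abs(L[...,1])<.027)
t=L[m];print("sprocket in tool",cv2.minEnclosingCircle((t[:,:2]*1000).astype(np.float32)),t[:,0].min(),t[:,0].max())
u,v=proj(c,(O+.045*HZ)[None])[0].astype(int);print(u,v)
cv2.imwrite("pics/w5c.png",cv2.resize(p[v-60:v+60,u-80:u+80],(800,600),interpolation=cv2.INTER_CUBIC))
E
```

```text
t 7.63 hub xyz mm [-0.2093  0.4472 74.244 ] th 6.454776215967126 axis err [-0.0015  0.0009 -1.    ] F [-0.8141 -0.2669 -0.8987] M [ 0.0571  0.5522 -0.0264] w 0.05667918323413694 64.2210478708148
shift [ 0.0109  0.0029 -0.0192] turn share [-0.001 -0.002  0.002] rows>= 0.533536190838138 0.024727141400619157
shift [ 0.02    0.0057 -0.0356] turn share [-0.001 -0.002  0.002] rows>= 0.9891100130394731 0.024727141400619157
-0.01 1084 [-0.634  16.0208 -7.2059] ((0.04949465021491051, 0.060272302478551865), 28.764463424682617)
-0.002 494 [-2.592  13.1325 -0.1737] ((0.012314138002693653, 0.7809509634971619), 20.827030181884766)
0.034 73 [ 1.2209 12.3181 35.9088] ((0.8508053421974182, 1.203228235244751), 15.958869934082031)
0.0385 29 [ 0.8936 10.0341 40.1632] ((-1.0487680435180664, 0.5648870468139648), 11.942102432250977)
0.046 105 [-0.8251 -1.8258 51.8558] ((-0.18681791424751282, -2.9744997024536133), 5.996549606323242)
sprocket in tool ((-0.40910303592681885, -3.1149003505706787), 31.781869888305664) -0.03095179520181289 0.031068514732261486
262 225
```

View pics/w5c.png

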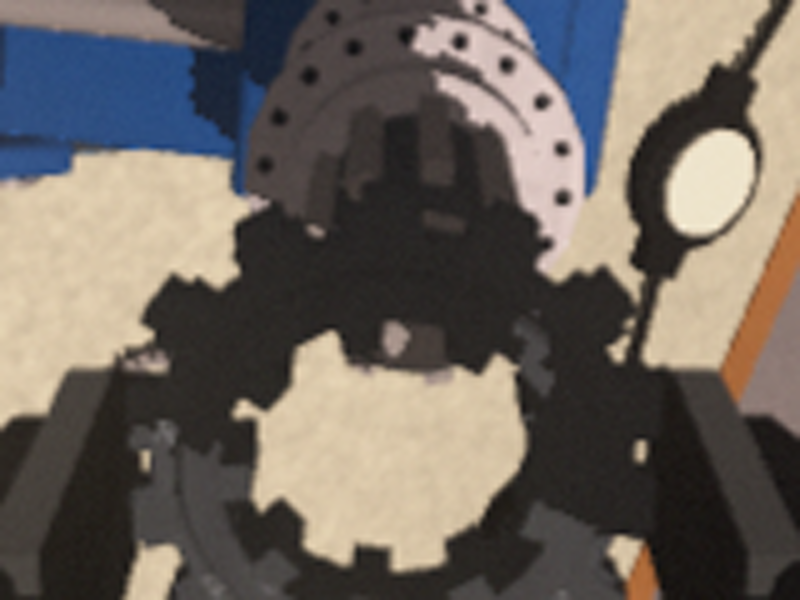

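The view shows the sprocket centred just in front of the freehub, with the hub's ribs and double groove visible around (400,140). The axis lines up to under 1 mm, so I'm approaching.

>>> {"name": "play_rows", "arguments": {
  "series": [0.006,0.002,-0.01,0,-0.002,0.002,-1,0.011,0.003,-0.019,0,-0.002,0.002,-1,0.011,0.003,-0.019,0,-0.002,0.002,-1,0.014,0.0038,-0.0246,0,-0.002,0.002,-1,0.0165,0.0046,-0.0292,0,-0.002,0.002,-1,0.0175,0.0049,-0.031,0,-0.002,0.002,-1,0.0175,0.0049,-0.031,0,-0.002,0.002,-1]
}}

```text
clock: 8.27
eef_pos: [0.5908, -0.0789, 0.2312]
eef_rot: [0.166, 0.528, 0.809, 0.2]
contact_force: [-0.7, -0.8, -0.9]
gripper_width: 0.0569
grasp_force: 64.2
```

```bash
python3 -c "
from mv import *
hs();mount(6.6,.033);mount(6.6,.020)"
```

```text
t 8.27 hub xyz mm [ 0.1135  0.049  38.4119] th 6.7073945397024035 axis err [ 0.0012  0.0012 -1.    ] F [-1.2369 -0.5391 -0.3526] M [0.0435 0.594  0.0011] w 0.05686343845879774 64.22262143343687
shift [ 0.0025  0.0007 -0.0047] turn share [-0.     0.001 -0.002] rows>= 0.12980475155837654 0.02033824171920753
shift [ 0.0087  0.0026 -0.016 ] turn share [-0.     0.001 -0.002] rows>= 0.44152891409445433 0.02033824171920753
```

>>> {"name": "play_rows", "arguments": {
  "series": [0.001,0.0003,-0.0017,0,0,0,-1,0.0019,0.0006,-0.0035,0,0,0,-1,0.0029,0.0009,-0.0052,0,0,0,-1,0.0038,0.0012,-0.0069,0,0,0,-1,0.0038,0.0012,-0.0069,0,0,0,-1,0.0038,0.0012,-0.0069,0,0,0,-1]
}}

```text
clock: 8.77
eef_pos: [0.5959, -0.0771, 0.2258]
eef_rot: [0.167, 0.527, 0.809, 0.2]
contact_force: [5.0, 2.9, 0.5]
gripper_width: 0.0564
grasp_force: 64.6
```

```bash
python3 -c "
from mv import *
hs();mount(6.6,.020)"
```

```text
t 8.77 hub xyz mm [ 2.1266  0.2587 31.0693] th 6.771169790187446 axis err [ 0.0045  0.0003 -1.    ] F [ 5.1645  1.3212 -2.3707] M [ 0.3369 -0.4875 -0.0084] w 0.05642350064322008 64.5748808607459
shift [ 0.0036  0.0008 -0.0107] turn share [-0.     0.004 -0.003] rows>= 0.27047568439501246 0.04345847959448613
```

>>> {"name": "play_rows", "arguments": {
  "series": [0.0008,0.0003,0.0005,0,0.002,-0.002,-1,0.0017,0.0005,0.001,0,0.004,-0.003,-1,0.0017,0.0005,0.001,0,0.004,-0.003,-1,0.0017,0.0005,0.001,0,0.004,-0.003,-1]
}}

```text
clock: 9.1
eef_pos: [0.5962, -0.0771, 0.2258]
eef_rot: [0.165, 0.529, 0.808, 0.198]
contact_force: [0.5, 3.3, 0.3]
gripper_width: 0.0565
grasp_force: 64.7
```

```bash
python3 - <<'E'
from mv import *
hs();T=toolR().as_matrix()
H=np.c_[HX,HY,HZ]
for n in("top","scene","wrist"):
    p,d,c=snap(n,"b_"+n);W=cloud(c,d)-(T@[-.0007,.0026,0] if n=="wrist" else 0);q=(W-O)@H;rr=np.hypot(q[...,0],q[...,1])
    for lo,hi in((-.009,-.005),(.040,.053)):
        m=(d>0)&(q[...,2]>lo)&(q[...,2]<hi)&(rr<.034)
        if m.sum()>5:print(n,lo,m.sum(),q[m].min(0)*1000,q[m].max(0)*1000,cv2.minEnclosingCircle((q[m][:,:2]*1000).astype(np.float32)))
E
```

```text
t 9.10 hub xyz mm [ 2.423   0.1746 30.8854] th 6.543305129943183 axis err [-0.0023  0.0005 -1.    ] F [ 1.4392  3.0215 -0.4684] M [ 0.5531  0.0865 -0.0764] w 0.05651205795601447 64.68484081327915
top -0.009 56 [-11.3993   6.4316  -8.8132] [30.6466 31.0078 -5.0379] ((9.09005355834961, 14.279233932495117), 21.837200164794922)
top 0.04 63 [-22.5225 -20.1074  40.0366] [23.5655 30.2723 51.9713] ((3.1920852661132812, 3.2995777130126953), 29.36215591430664)
scene -0.009 45 [ -1.9259 -24.4863  -8.9894] [33.77   30.8329 -5.0014] ((6.0289506912231445, 2.970247268676758), 28.58578872680664)
scene 0.04 73 [-30.6595 -29.1903  40.1379] [26.2008 31.2434 52.9846] ((1.2207399606704712, 1.535091757774353), 32.02286911010742)
wrist -0.009 1255 [-28.7259 -21.2789  -8.9765] [27.1739 28.6535 -5.0063] ((-0.21674056351184845, 0.23095941543579102), 28.588638305664062)
wrist 0.04 4699 [-33.7643 -29.9175  40.0014] [31.6714 30.0609 52.9974] ((-0.3131432831287384, 2.345445394515991), 33.48345947265625)
```

>>> {"name": "play_rows", "arguments": {
  "series": [0,0.0015,0.0003,0,0,0,-1,0,0.0015,0.0003,0,0,0,-1,0.0005,0.0016,-0.0006,0,0,0,-1,0.001,0.0018,-0.0014,0,0,0,-1,0.0014,0.0019,-0.0023,0,0,0,-1,0.0014,0.0019,-0.0023,0,0,0,-1,0.0014,0.0019,-0.0023,0,0,0,-1]
}}

```text
clock: 9.83
eef_pos: [0.5976, -0.0757, 0.2234]
eef_rot: [0.165, 0.53, 0.808, 0.198]
contact_force: [0.4, 0.1, -0.1]
gripper_width: 0.0568
grasp_force: 64.7
```

```bash
python3 -c "
from mv import *
hs()"
```

```text
t 9.83 hub xyz mm [ 2.6741  1.0721 27.8982] th 6.509233930092644 axis err [-0.0025 -0.     -1.    ] F [ 0.2907  0.0296 -0.305 ] M [ 0.0293  0.5882 -0.0064] w 0.05683433202706169 64.69718020409346
```

>>> {"name": "play_rows", "arguments": {
  "series": [0.0007,0.0002,-0.0013,0,0,0,-1,0.0014,0.0004,-0.0026,0,0,0,-1,0.0021,0.0007,-0.0039,0,0,0,-1,0.0029,0.0009,-0.0052,0,0,0,-1,0.0029,0.0009,-0.0052,0,0,0,-1]
}}

```text
clock: 10.25
eef_pos: [0.6006, -0.0745, 0.218]
eef_rot: [0.165, 0.53, 0.808, 0.198]
contact_force: [0.4, -0.0, -0.2]
gripper_width: 0.0568
grasp_force: 64.7
```

```bash
python3 -c "
from mv import *
hs()"
```

```text
t 10.25 hub xyz mm [ 2.7507  1.3316 21.6494] th 6.523419700815717 axis err [-0.0025  0.0003 -1.    ] F [ 0.1876 -0.1526 -0.3453] M [-0.0374  0.6706 -0.0369] w 0.05684863589212297 64.69651434570551
```

>>> {"name": "play_rows", "arguments": {
  "series": [0.001,0.0003,-0.0017,0,0,0,-1,0.0019,0.0006,-0.0035,0,0,0,-1,0.0029,0.0009,-0.0052,0,0,0,-1,0.0038,0.0012,-0.0069,0,0,0,-1,0.0048,0.0015,-0.0087,0,0,0,-1,0.0057,0.0018,-0.0104,0,0,0,-1,0.0067,0.002,-0.0121,0,0,0,-1,0.0076,0.0023,-0.0139,0,0,0,-1,0.0076,0.0023,-0.0139,0,0,0,-1,0.0076,0.0023,-0.0139,0,0,0,-1]
}}

```text
clock: 11.08
eef_pos: [0.6082, -0.0723, 0.2043]
eef_rot: [0.165, 0.53, 0.808, 0.198]
contact_force: [0.5, 0.2, -0.3]
gripper_width: 0.0565
grasp_force: 64.7
```

```bash
python3 -c "
from mv import *
hs()"
```

```text
t 11.08 hub xyz mm [2.7917 1.2712 5.838 ] th 6.520989026653636 axis err [-0.0023  0.0002 -1.    ] F [ 0.2817  0.0564 -0.5563] M [-0.0148  0.6174  0.0116] w 0.05653788272988219 64.6963132917881
```

>>> {"name": "play_rows", "arguments": {
  "series": [0.001,0.0003,-0.0017,0,0,0,-1,0.0019,0.0006,-0.0035,0,0,0,-1,0.0024,0.0007,-0.0043,0,0,0,-1,0.0029,0.0009,-0.0052,0,0,0,-1,0.0033,0.001,-0.0061,0,0,0,-1,0.0033,0.001,-0.0061,0,0,0,-1,0.0033,0.001,-0.0061,0,0,0,-1]
}}

```text
clock: 11.67
eef_pos: [0.6115, -0.0713, 0.1983]
eef_rot: [0.165, 0.53, 0.808, 0.198]
contact_force: [-0.2, -0.8, -0.4]
gripper_width: 0.0568
grasp_force: 64.7
```

```bash
python3 -c "
from mv import *
hs()"
```

```text
t 11.67 hub xyz mm [ 2.7838  1.2205 -1.0723] th 6.528049142566883 axis err [-0.0022  0.     -1.    ] F [-0.5842 -0.6955 -0.1127] M [0.079  0.5544 0.0027] w 0.056801490525997186 64.69592660665512
```

>>> {"name": "play_rows", "arguments": {
  "series": [0.0003,0.0001,-0.0006,0,0,0,-1,0.0007,0.0002,-0.0012,0,0,0,-1,0.001,0.0003,-0.0018,0,0,0,-1,0.0014,0.0004,-0.0025,0,0,0,-1,0.0014,0.0004,-0.0025,0,0,0,-1,0.0014,0.0004,-0.0025,0,0,0,-1]
}}

```text
clock: 12.17
eef_pos: [0.6121, -0.0713, 0.1977]
eef_rot: [0.165, 0.529, 0.808, 0.198]
contact_force: [-18.7, -1.5, 20.9]
gripper_width: 0.0567
grasp_force: 66.4
```

```bash
python3 -c "
from mv import *
hs()"
```

```text
t 12.17 hub xyz mm [ 2.9412  1.0829 -1.8839] th 6.558676667773077 axis err [-0.0025 -0.0008 -1.    ] F [-5.3826  4.071  27.2921] M [ 0.8745  1.591  -0.0114] w 0.05671173363953282 66.36644784361124
```

>>> {"name": "play_rows", "arguments": {
  "series": [-0.0007,-0.0002,0.0012,0,0,0,-1,-0.0007,-0.0002,0.0012,0,0,0,-1,-0.0007,-0.0002,0.0012,0,0,0,0.4,-0.0007,-0.0002,0.0012,0,0,0,0.9,-0.0007,-0.0002,0.0012,0,0,0,0.9,-0.0007,-0.0002,0.0012,0,0,0,0.9,-0.0007,-0.0002,0.0012,0,0,0,0.9,-0.005,-0.0015,0.009,0,0,0,0.9,-0.01,-0.003,0.018,0,0,0,0.9,-0.02,-0.006,0.036,0,0,0,0.9,-0.0335,-0.01,0.06,0,0,0,0.9,-0.04,-0.012,0.072,0,0,0,0.9,-0.04,-0.012,0.072,0,0,0,0.9]
}}

```text
clock: 13.25
eef_pos: [0.5733, -0.0843, 0.272]
eef_rot: [0.168, 0.529, 0.808, 0.198]
contact_force: [0.5, 0.0, -0.1]
gripper_width: 0.0809
grasp_force: 0.0
```

```bash
python3 - <<'E'
from mv import *
hs();T=toolR().as_matrix();s=readout.state()
p,d,c=snap("wrist","w6");H=np.c_[HX,HY,HZ]
W=cloud(c,d)-T@[-.0007,.0,0];q=(W-O)@H;rr=np.hypot(q[...,0],q[...,1])
for lo,hi in((-.009,-.005),(.002,.006),(.006,.008),(.008,.012),(.012,.018),(.03,.0345),(.035,.039),(.046,.055)):
    m=(d>0)&(q[...,2]>lo)&(q[...,2]<hi)&(rr<.037)
    if m.sum()>5:print(lo,m.sum(),np.median(q[m],0)*1000,cv2.minEnclosingCircle((q[m][:,:2]*1000).astype(np.float32)))
tips(c,d,T,s['eef_pos'])
u,v=proj(c,(O+.02*HZ)[None])[0].astype(int)
cv2.imwrite("pics/w6c.png",cv2.resize(p[v-60:v+60,u-80:u+80],(800,600),interpolation=cv2.INTER_CUBIC))
m=[(np.cos(np.radians(20)))]
down(-70,[.435,.2658,.11])
E
```

```text
t 13.25 hub xyz mm [ 4.689   0.0032 82.8411] th 6.572127770889537 axis err [ 0.0023 -0.0052 -1.    ] F [ 0.3915 -0.1195 -0.338 ] M [-0.0545  0.4702  0.0033] w 0.08092625599254426 0.0
-0.009 189 [ 3.446  23.3309 -7.2226] ((2.75521183013916, 2.2222888469696045), 28.447174072265625)
0.002 232 [ 1.2157 14.0585  5.4381] ((2.1642611026763916, -0.2515888214111328), 31.416868209838867)
0.006 1030 [-1.5364 11.0064  6.8412] ((1.9448634386062622, -0.025815939530730247), 31.175569534301758)
0.008 826 [ 1.9993 11.206   9.6845] ((1.791415810585022, 0.25320538878440857), 30.291606903076172)
0.012 89 [-0.3237 13.2095 15.1775] ((1.2227096557617188, 2.776005506515503), 16.8192138671875)
0.03 274 [ 0.2111  9.7934 32.6812] ((2.4336771965026855, 0.0721367597579956), 17.510908126831055)
0.035 315 [ 0.7377  7.7185 36.9866] ((2.5373661518096924, 0.1487756222486496), 14.138741493225098)
0.046 292 [ 2.2121  1.5846 51.1417] ((2.619638681411743, 0.6155652403831482), 8.445673942565918)
tip -1 -0.01214033739500601 x -0.012814827169631471 0.008449687636849647 inner y -0.041303074755837756
tip 1 -0.012352811194151355 x -0.013194394380083196 0.008603449484332188 inner y 0.03924607437839877
shift [-0.1382  0.3497 -0.1603] turn share [ 0.281  0.484 -1.519] rows>= 9.802231149803358 13.565426845210656
```

View pics/w6c.png

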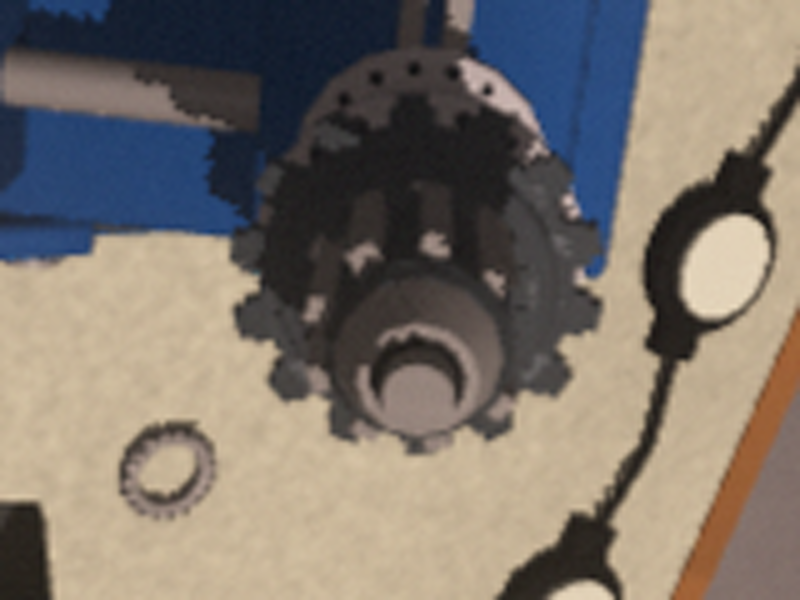

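The view shows the sprocket seated level on the shoulder: its collar top measures 9.7 mm and its plate top 6.8 mm above the shoulder. Next is the spacer.

```bash
cat >> mv.py <<'E'
O=O+.00275*HX+.0012*HY
E
python3 -c "
from mv import *
down(24,[.435,.266,.11])"
```

```text
shift [-0.1382  0.3499 -0.1603] turn share [-0.145  0.479  0.008] rows>= 9.806334700141594 4.196825335930935
```

>>> {"name": "play_rows", "arguments": {
  "series": [-0.02,0.03,0.03,0,0,0,0.5,-0.14,0.35,0.0,-0.145,0.479,0.008,0.5,-0.138,0.35,-0.03,-0.145,0.479,0.008,0.5,-0.138,0.35,-0.05,-0.145,0.479,0.008,0.5,-0.138,0.35,-0.08,-0.145,0.479,0.008,0.5,-0.138,0.35,-0.1,-0.145,0.479,0.008,0.5,-0.138,0.35,-0.16,-0.145,0.479,0.008,0.5,-0.138,0.35,-0.16,-0.145,0.479,0.008,0.5,-0.138,0.35,-0.16,-0.145,0.479,0.008,0.5,-0.138,0.35,-0.16,-0.145,0.479,0.008,0.5,-0.138,0.35,-0.16,-0.145,0.479,0.008,0.5,-0.138,0.35,-0.16,-0.145,0.479,0.008,0.5,-0.138,0.35,-0.16,-0.145,0.479,0.008,0.5,-0.138,0.35,-0.16,-0.145,0.479,0.008,0.5]
}}

```text
clock: 14.47
eef_pos: [0.4342, 0.2672, 0.107]
eef_rot: [-0.003, 0.544, 0.839, -0.001]
contact_force: [0.8, -0.3, 0.5]
gripper_width: 0.0641
grasp_force: 0.0
```

```bash
python3 - <<'E'
from mv import *
np.set_printoptions(precision=4,suppress=True,linewidth=200)
s=readout.state();T=toolR().as_matrix();print(s['clock'],s['eef_pos'],s['gripper_width'],s['joints'])
p,d,c=snap("wrist","w7");tips(c,d,T,s['eef_pos']);W=cloud(c,d);np.savez("pics/w7c.npz",**c)
near=np.hypot(W[...,0]-.435,W[...,1]-.266)<.045
for lo,hi in((.004,.02),(.011,.017)):
    m=(d>0)&(W[...,2]>lo)&(W[...,2]<hi)&near;print(m.sum(),W[m].min(0),W[m].max(0),cv2.minEnclosingCircle((W[m][:,:2]*1000).astype(np.float32)))
ctr=W[m][:,:2].min(0)/2+W[m][:,:2].max(0)/2
w=W[m]-[*ctr,0];r=np.hypot(w[:,0],w[:,1]);k=(r<.0175)&(r>.0145);print(np.histogram(np.degrees(np.arctan2(w[k,1],w[k,0]))%360,36,(0,360))[0])
u,v=proj(c,np.array([[*ctr,.014]]))[0].astype(int);print(u,v)
cv2.imwrite("pics/w7c.png",cv2.resize(p[v-40:v+40,u-40:u+40],(600,600),interpolation=cv2.INTER_CUBIC))
E
```

```text
14.4667 [0.4342 0.2672 0.107 ] 0.06406400603550513 [-0.1671  0.4809 -0.5486  2.0081  0.3546  0.7499 -0.5089]
tip -1 -0.006431791105338518 x -0.01211376099722596 0.008525224356054744 inner y -0.0326811806008271
tip 1 -0.006448516178364516 x -0.012977590169481197 0.008630527722549996 inner y 0.0308536233726952
1188 [0.4134 0.2456 0.004 ] [0.4593 0.2915 0.0159] ((436.2630920410156, 268.5467834472656), 23.077547073364258)
966 [0.4134 0.2456 0.011 ] [0.4593 0.2915 0.0159] ((436.2891540527344, 268.48797607421875), 23.05866813659668)
[10  8  9 10  7  9  0  0  9  8  0  0  9  5  0  0 10  5  0  0  6  6  0  0 10  8  0  0  9  5  0  0 10  6  0  0]
264 194
```

View pics/w7c.png

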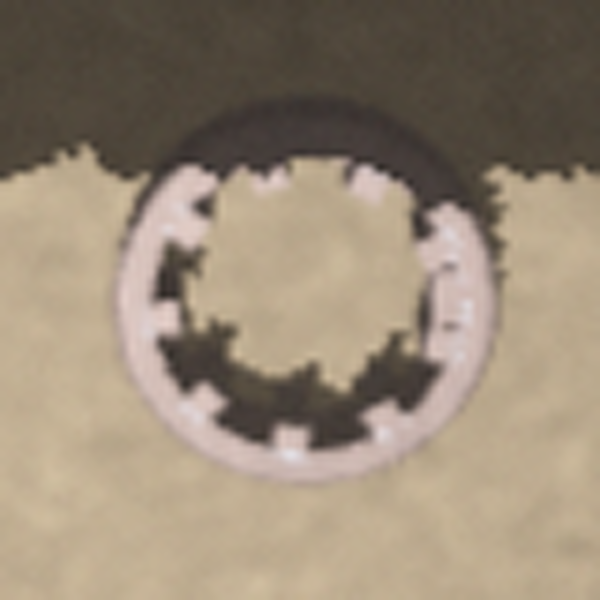

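The spacer crop shows the wide tab at the right (450,290). The tab histogram puts its middle at 29° world, and the ring radius of 23.06 mm matches the 46 mm diameter.

```bash
python3 - <<'E'
from mv import *
np.set_printoptions(precision=4,suppress=True,linewidth=200)
for n in("top","scene"):
    c=vision.camera_params(n);d=np.load(f"pics/{n}0.npy");W=cloud(c,d)
    m=(d>0)&(W[...,2]>.009)&(W[...,2]<.02)&(np.hypot(W[...,0]-.436,W[...,1]-.268)<.045);print(n,m.sum(),cv2.minEnclosingCircle((W[m][:,:2]*1000).astype(np.float32)))
    m=(d>0)&(W[...,2]>.006)&(W[...,2]<.02)&(np.hypot(W[...,0]-.497,W[...,1]+.295)<.045);print(n,m.sum(),cv2.minEnclosingCircle((W[m][:,:2]*1000).astype(np.float32)))
print(readout.state()['eef_pos']);down(29,[.4363,.269,-.0015])
E
```

```text
top 110 ((435.3602600097656, 270.419921875), 22.75652313232422)
top 156 ((497.1299743652344, -292.6211242675781), 30.952669143676758)
scene 151 ((436.5397644042969, 270.56158447265625), 24.31733512878418)
scene 167 ((499.3685607910156, -298.0105285644531), 38.23276138305664)
[0.4354 0.2665 0.1078]
shift [ 0.0009  0.0025 -0.1093] turn share [-0.002 -0.004  0.084] rows>= 2.621956593820688 0.7069556105622228
```

>>> {"name": "play_rows", "arguments": {
  "series": [0.0008,0.0038,-0.04,-0.002,-0.004,0.084,0.5,0.0008,0.0038,-0.075,-0.002,-0.004,0.084,0.5,0.0008,0.0038,-0.085,-0.002,-0.004,0.084,0.5,0.0008,0.0038,-0.085,-0.002,-0.004,0.084,0.5,0.0008,0.0038,-0.085,-0.002,-0.004,0.084,0.5]
}}

```text
clock: 14.93
eef_pos: [0.4368, 0.2704, 0.0239]
eef_rot: [0.001, 0.508, 0.861, 0.001]
contact_force: [1.2, 0.2, 0.0]
gripper_width: 0.0642
grasp_force: 0.0
```

```bash
python3 -c "
from mv import *
print(readout.state()['eef_pos']);down(29,[.4362,.2703,-.0015])"
```

```text
[0.4367665  0.27035845 0.02388133]
shift [-0.0006 -0.0001 -0.0254] turn share [-0.     0.001  0.002] rows>= 0.6088181354871528 0.018749865955711088
```

>>> {"name": "play_rows", "arguments": {
  "series": [-0.0004,0,-0.018,0,0,0.002,0.5,-0.0004,0,-0.0255,0,0,0.002,0.5,-0.0004,0,-0.0255,0,0,0.002,0.5,-0.0004,0,-0.0255,0,0,0.002,0.2,-0.0004,0,-0.0255,0,0,0.002,0,-0.0004,0,-0.0255,0,0,0.002,-0.4,-0.0004,0,-0.0255,0,0,0.002,-1,-0.0004,0,-0.0255,0,0,0.002,-1,-0.0004,0,-0.0255,0,0,0.002,-1,-0.0004,0,-0.0255,0,0,0.002,-1]
}}

```text
clock: 15.77
eef_pos: [0.436, 0.2712, -0.0009]
eef_rot: [0.001, 0.507, 0.862, 0.001]
contact_force: [-1.6, -1.1, 6.3]
gripper_width: 0.0439
grasp_force: 60.9
```

```bash
python3 -c "
from mv import *
hs();s=readout.state();print(s['eef_pos'],s['contact_force'])"
```

```text
t 15.77 hub xyz mm [-156.758   378.8323 -140.0225] th 13.904521204299263 axis err [-0.4979 -0.0001 -0.8673] F [ 1.5287 -0.5811  6.3368] M [-0.2109  0.3712  0.061 ] w 0.043890893942261464 60.88765673339367
[ 0.436   0.2712 -0.0009] [-1.594  -1.095   6.2522]
```

>>> {"name": "play_rows", "arguments": {
  "series": [0,0,0.005,0,0,0,-1,0,0,0.03,0,0,0,-1,0,0,0.07,0,0,0,-1,0,0,0.11,0,0,0,-1,0,0,0.15,0,0,0,-1,0,0,0.17,0,0,0,-1,0,0,0.17,0,0,0,-1,0,0,0.17,0,0,0,-1]
}}

```text
clock: 16.43
eef_pos: [0.436, 0.271, 0.1692]
eef_rot: [0.001, 0.507, 0.862, 0.002]
contact_force: [0.5, 0.2, -2.6]
gripper_width: 0.044
grasp_force: 61.5
```

```bash
python3 - <<'E'
from mv import *
np.set_printoptions(precision=4,suppress=True,linewidth=200)
s=readout.state();T=toolR().as_matrix();print(s['clock'],s['eef_pos'],s['gripper_width'],s['grasp_force'])
p,d,c=snap("wrist","w8");L=(cloud(c,d)-s['eef_pos'])@T
r=np.hypot(L[...,0],L[...,1]);m=(d>0)&(r<.027)&(L[...,2]<.005)&(L[...,2]>-.03)
print(np.histogram(L[m][:,2],20));
k=m&(abs(L[...,1])<.021);
zt=np.percentile(L[k][:,2],10)
q=L[k&(L[...,2]>-.021)&(L[...,2]<-.011)];A=np.c_[q[:,:2],np.ones(len(q))]
for i in range(6):
    A=np.c_[q[:,:2],np.ones(len(q))];f=np.linalg.lstsq(A,q[:,2],rcond=None)[0];e=q[:,2]-A@f;q=q[abs(e)<.0012]
print("plane",f,len(q),"x",q[:,0].min(),q[:,0].max(),"y",q[:,1].min(),q[:,1].max())
h=L[...,2]-(L[...,:2]@f[:2]+f[2]);q=L[(d>0)&(abs(h)<.0015)&(r<.027)];cx=(q[:,0].min()+q[:,0].max())/2
print("circ",cv2.minEnclosingCircle((q[:,:2]*1000).astype(np.float32)))
rr=np.hypot(q[:,0]-cx,q[:,1]);kk=(rr<.0175)&(rr>.0145);print(np.histogram(np.degrees(np.arctan2(q[kk,1],q[kk,0]-cx))%360,36,(0,360))[0])
mount(6.5,.075)
E
```

```text
16.4333 [0.436  0.271  0.1692] 0.0440435134768564 61.49256147444248
(array([  72,   70,   67,   72,   70,   63,   60,   67,   57,  846, 1710,  315,  245,  256,  220,  204,  208,  172,  150,   32]), array([-0.03  , -0.0285, -0.0269, -0.0254, -0.0239, -0.0223, -0.0208, -0.0193, -0.0177, -0.0162, -0.0147, -0.0131, -0.0116, -0.0101, -0.0085, -0.007 , -0.0055, -0.0039, -0.0024, -0.0008,  0.0007]))
plane [ 0.0001 -0.0033 -0.0143] 2225 x -0.025888867754423533 0.02037917340667112 y -0.02097889174940357 0.0209760384323413
circ ((0.3630538582801819, 0.0016649792669340968), 26.81489372253418)
[ 0  9 29 14  2  6 33 23 24 28 23 26  9  8 15 26  6  0  8 27  8  0 10 20  4  0  9 16  1  0 13 10  0  3 22  9]
shift [ 0.1399 -0.3528  0.0966] turn share [ 0.17  -0.469 -0.091] rows>= 9.391736452845333 4.251701476489244
```

```bash
cat >> mv.py <<'E'
SP=(-.0009,0,-.0009)
E
python3 -c "
from mv import *
mount(6.5,.075,SP)"
```

```text
shift [ 0.1381 -0.3516  0.0982] turn share [ 0.17  -0.469 -0.091] rows>= 9.360297323934148 4.251701476489244
```

>>> {"name": "play_rows", "arguments": {
  "series": [0,-0.02,0.1,0.17,-0.469,-0.091,-1,0.03,-0.06,0.1,0.17,-0.469,-0.091,-1,0.09,-0.25,0.11,0.17,-0.469,-0.091,-1,0.09,-0.25,0.11,0.17,-0.469,-0.091,-1,0.09,-0.25,0.11,0.17,-0.469,-0.091,-1,0.1,-0.3,0.11,0.17,-0.469,-0.091,-1,0.11,-0.3,0.11,0.17,-0.469,-0.091,-1,0.13,-0.34,0.105,0.17,-0.469,-0.091,-1,0.138,-0.3516,0.098,0.17,-0.469,-0.091,-1,0.138,-0.3516,0.098,0.17,-0.469,-0.091,-1,0.138,-0.3516,0.098,0.17,-0.469,-0.091,-1,0.138,-0.3516,0.098,0.17,-0.469,-0.091,-1]
}}

```text
clock: 17.48
eef_pos: [0.5747, -0.0893, 0.2634]
eef_rot: [0.166, 0.534, 0.805, 0.198]
contact_force: [0.2, -0.4, 0.4]
gripper_width: 0.0444
grasp_force: 61.5
```

```bash
python3 -c "
from mv import *
hs(SP);mount(6.5,.055,SP);mount(6.5,.039,SP)"
```

```text
t 17.48 hub xyz mm [-2.0691 -8.1074 73.364 ] th 5.9513896456577 axis err [-0.0022 -0.0046 -1.    ] F [ 0.276  -0.4702  0.3407] M [-0.0354  0.5386  0.0415] w 0.0443985922300157 61.547358613461256
shift [ 0.0081  0.011  -0.0149] turn share [-0.    -0.002  0.01 ] rows>= 0.48387241878571324 0.08665880876741174
shift [ 0.0158  0.0133 -0.0287] turn share [-0.    -0.002  0.01 ] rows>= 0.8480721104336559 0.08665880876741174
```

>>> {"name": "play_rows", "arguments": {
  "series": [0,0,0,0,0,0,-1,0,0,0,0,0,0,-1,0,0,0,0,0,0,-1]
}}

```text
clock: 17.73
eef_pos: [0.5723, -0.0791, 0.2641]
eef_rot: [0.163, 0.529, 0.809, 0.199]
contact_force: [-0.6, 0.3, -0.8]
gripper_width: 0.044
grasp_force: 61.5
```

```bash
python3 -c "
from mv import *
hs(SP);mount(6.5,.055,SP);mount(6.5,.039,SP)"
```

```text
t 17.73 hub xyz mm [-1.0871  2.4033 73.6508] th 6.588769875727581 axis err [-0.0029  0.0037 -1.    ] F [-0.85    0.4485 -0.3964] M [ 0.0215  0.5972 -0.0279] w 0.04397443830693559 61.548257656395435
shift [ 0.0105  0.0007 -0.0156] turn share [-0.001 -0.003 -0.003] rows>= 0.4518134024409528 0.03944962225516937
shift [ 0.0182  0.003  -0.0295] turn share [-0.001 -0.003 -0.003] rows>= 0.833453386532502 0.03944962225516937
```

>>> {"name": "play_rows", "arguments": {
  "series": [0.005,0.001,-0.008,-0.001,-0.003,-0.003,-1,0.0105,0.001,-0.0156,-0.001,-0.003,-0.003,-1,0.0105,0.001,-0.0156,-0.001,-0.003,-0.003,-1,0.0105,0.001,-0.0156,-0.001,-0.003,-0.003,-1,0.0105,0.001,-0.0156,-0.001,-0.003,-0.003,-1]
}}

```text
clock: 18.15
eef_pos: [0.5837, -0.0792, 0.2498]
eef_rot: [0.166, 0.53, 0.807, 0.199]
contact_force: [-0.2, -0.2, -0.5]
gripper_width: 0.0444
grasp_force: 61.6
```

```bash
python3 -c "
from mv import *
hs(SP);mount(6.5,.036,SP)"
```

```text
t 18.15 hub xyz mm [ 1.0853 -1.0604 55.8533] th 6.45667636338086 axis err [ 0.0017 -0.0014 -1.    ] F [-0.4227 -0.1378 -0.2854] M [ 0.0117  0.6183 -0.0135] w 0.04438737884607102 61.550578102469444
shift [ 0.0083  0.0036 -0.0177] turn share [0.    0.002 0.001] rows>= 0.47745756615335605 0.018600854708938092
```

>>> {"name": "play_rows", "arguments": {
  "series": [0.001,0.0013,-0.003,0,0.002,0,-1,0.003,0.002,-0.007,0,0.002,0,-1,0.005,0.0026,-0.011,0,0.002,0,-1,0.007,0.0032,-0.015,0,0.002,0,-1,0.0079,0.0035,-0.0168,0,0.002,0,-1,0.0079,0.0035,-0.0168,0,0.002,0,-1]
}}

```text
clock: 18.65
eef_pos: [0.5916, -0.0761, 0.2322]
eef_rot: [0.165, 0.531, 0.807, 0.199]
contact_force: [0.4, 0.3, -1.5]
gripper_width: 0.044
grasp_force: 61.6
```

```bash
python3 -c "
from mv import *
hs(SP);mount(6.5,.030,SP)"
```

```text
t 18.65 hub xyz mm [-0.3392 -0.3653 36.3398] th 6.385140513792251 axis err [-0.001  -0.0007 -1.    ] F [-0.3212  0.1146 -1.549 ] M [-0.0129  0.6163 -0.0122] w 0.04403561781564348 61.550965793430805
shift [ 0.0032  0.0014 -0.0053] turn share [-0.    -0.001  0.002] rows>= 0.15249060195498212 0.018697037161996135
```

Around the pilot with no contact. I'll lower slowly into the grooves.

>>> {"name": "play_rows", "arguments": {
  "series": [0.0008,0.0005,-0.0011,0,0,0.001,-1,0.0013,0.0007,-0.002,0,0,0.002,-1,0.0018,0.0009,-0.0028,0,0,0.002,-1,0.0023,0.001,-0.0037,0,0,0.002,-1,0.0028,0.0012,-0.0046,0,0,0.002,-1,0.0032,0.0014,-0.0053,0,0,0.002,-1,0.0032,0.0014,-0.0053,0,0,0.002,-1]
}}

```text
clock: 19.23
eef_pos: [0.5949, -0.0748, 0.2275]
eef_rot: [0.166, 0.53, 0.808, 0.199]
contact_force: [-0.6, -0.0, -0.9]
gripper_width: 0.0442
grasp_force: 61.6
```

```bash
python3 -c "
from mv import *
hs(SP);mount(6.5,.025,SP)"
```

```text
t 19.23 hub xyz mm [ 0.383  -0.1397 30.5752] th 6.503016457101087 axis err [-0.0002 -0.0004 -1.    ] F [-0.9653  0.1339 -0.5083] M [0.0408 0.6328 0.0094] w 0.04424222732777345 61.550696175545454
shift [ 0.0023  0.0009 -0.005 ] turn share [ 0. -0.  0.] rows>= 0.13404874357619853 0.0033212575861127505
```

>>> {"name": "play_rows", "arguments": {
  "series": [0.0005,0.0001,-0.0009,0,0,0,-1,0.001,0.0003,-0.0017,0,0,0,-1,0.0019,0.0006,-0.0035,0,0,0,-1,0.0029,0.0009,-0.0052,0,0,0,-1,0.0038,0.0012,-0.0069,0,0,0,-1,0.0048,0.0015,-0.0087,0,0,0,-1,0.0057,0.0018,-0.0104,0,0,0,-1,0.0067,0.002,-0.0121,0,0,0,-1,0.0076,0.0023,-0.0139,0,0,0,-1,0.0076,0.0023,-0.0139,0,0,0,-1,0.0076,0.0023,-0.0139,0,0,0,-1]
}}

```text
clock: 20.15
eef_pos: [0.6025, -0.0725, 0.2136]
eef_rot: [0.166, 0.53, 0.808, 0.199]
contact_force: [0.1, 0.2, -0.0]
gripper_width: 0.0442
grasp_force: 61.6
```

```bash
python3 -c "
from mv import *
hs(SP)"
```

```text
t 20.15 hub xyz mm [ 0.3004 -0.1306 14.5284] th 6.5026775606574985 axis err [-0.0003 -0.0002 -1.    ] F [ 0.1259  0.1108 -0.0949] M [-0.0019  0.5642 -0.0252] w 0.044225008612228556 61.550888512283564
```

>>> {"name": "play_rows", "arguments": {
  "series": [0.0007,0.0002,-0.0013,0,0,0,-1,0.0014,0.0004,-0.0026,0,0,0,-1,0.0019,0.0006,-0.0035,0,0,0,-1,0.0024,0.0007,-0.0043,0,0,0,-1,0.0029,0.0009,-0.0052,0,0,0,-1,0.0029,0.0009,-0.0052,0,0,0,-1,0.0029,0.0009,-0.0052,0,0,0,-1]
}}

```text
clock: 20.73
eef_pos: [0.605, -0.0718, 0.2095]
eef_rot: [0.166, 0.53, 0.808, 0.199]
contact_force: [-10.2, -0.3, 10.6]
gripper_width: 0.0443
grasp_force: 63.0
```

```bash
python3 -c "
from mv import *
hs(SP)"
```

```text
t 20.73 hub xyz mm [ 0.4365 -0.2162  9.6778] th 6.514301337944494 axis err [-0.0002 -0.0006 -1.    ] F [-3.1715  2.7022 14.1031] M [ 0.4298  1.0237 -0.0197] w 0.04432088407181183 63.025663029402494
```

>>> {"name": "play_rows", "arguments": {
  "series": [0.0004,0.0001,-0.0008,0,0,0,-1,0.0004,0.0001,-0.0008,0,0,0,-1,-0.0004,-0.0001,0.0008,0,0,0,-1,-0.0004,-0.0001,0.0008,0,0,0,0,-0.0004,-0.0001,0.0008,0,0,0,0.5,-0.0004,-0.0001,0.0008,0,0,0,0.6,-0.0004,-0.0001,0.0008,0,0,0,0.6,-0.0004,-0.0001,0.0008,0,0,0,0.6,-0.005,-0.0015,0.009,0,0,0,0.6,-0.01,-0.003,0.018,0,0,0,0.6,-0.02,-0.006,0.036,0,0,0,0.6,-0.0335,-0.01,0.06,0,0,0,0.6,-0.045,-0.014,0.082,0,0,0,0.6,-0.045,-0.014,0.082,0,0,0,0.6,-0.045,-0.014,0.082,0,0,0,0.6]
}}

```text
clock: 21.98
eef_pos: [0.5606, -0.0865, 0.2931]
eef_rot: [0.168, 0.53, 0.807, 0.199]
contact_force: [0.2, -0.3, -0.2]
gripper_width: 0.0687
grasp_force: 0.0
```

```bash
python3 - <<'E'
from mv import *
hs(SP);T=toolR().as_matrix()
p,d,c=snap("wrist","w9");H=np.c_[HX,HY,HZ]
q=(cloud(c,d)-O)@H;rr=np.hypot(q[...,0],q[...,1])
for lo,hi in((-.009,-.005),(.004,.0085),(.02,.022),(.022,.024),(.024,.026),(.026,.028),(.03,.0345),(.046,.055)):
    m=(d>0)&(q[...,2]>lo)&(q[...,2]<hi)&(rr<.037)
    if m.sum()>5:print(lo,m.sum(),np.median(q[m],0)*1000,cv2.minEnclosingCircle((q[m][:,:2]*1000).astype(np.float32)))
m=(d>0)&(q[...,2]>.02)&(q[...,2]<.028)&(rr<.0225)&(rr>.019);f=np.linalg.lstsq(np.c_[q[m][:,:2],np.ones(m.sum())],q[m][:,2],rcond=None)[0];print("plane",f)
u,v=proj(c,(O+.02*HZ)[None])[0].astype(int)
cv2.imwrite("pics/w9c.png",cv2.resize(p[v-60:v+60,u-80:u+80],(800,600),interpolation=cv2.INTER_CUBIC))
E
```

```text
t 21.98 hub xyz mm [  1.7933  -1.2715 105.4168] th 6.5309223378539025 axis err [ 0.0031 -0.0039 -1.    ] F [-0.0488 -0.3269 -0.2427] M [-0.001   0.5296 -0.0203] w 0.06867628573465366 0.0
-0.009 158 [ 1.6271 21.3535 -7.2973] ((0.21952438354492188, 0.7484928369522095), 28.77509307861328)
0.004 802 [-2.5149 13.3643  6.7622] ((-0.4693426191806793, -1.836660385131836), 31.124557495117188)
0.02 58 [-7.2114 12.76   21.1528] ((-0.7167494297027588, 1.6675238609313965), 21.45865821838379)
0.022 579 [-2.5923  4.1567 23.4507] ((-0.8571106195449829, -2.2241690158843994), 23.12249755859375)
0.024 347 [-0.8663  4.6195 24.3756] ((-0.8889964818954468, -1.7367260456085205), 22.73367691040039)
0.026 26 [-3.7183 11.2062 27.1561] ((-2.7640128135681152, 1.9706199169158936), 16.67139434814453)
0.03 211 [-2.5373  7.9494 32.6605] ((-0.3926757872104645, -1.6638762950897217), 17.482458114624023)
0.046 239 [-0.3205 -0.4761 51.0206] ((-0.0982477143406868, -1.6078373193740845), 8.460465431213379)
plane [ 0.0027 -0.0204  0.0236]
```

View pics/w9c.png

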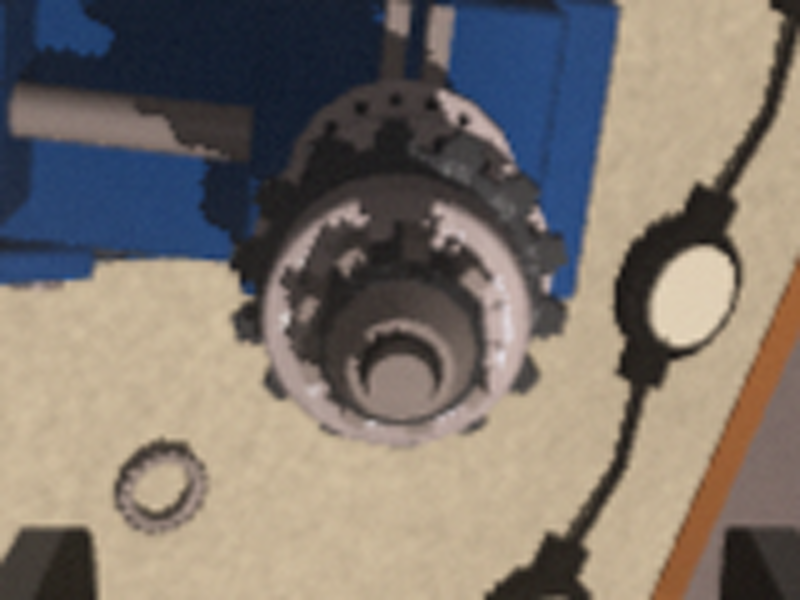

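The view shows the spacer seated over the sprocket, centred near (398,310). Its top measures 23.6–24 mm above the shoulder (24 expected), it sits level, and the gripper is clear.

```bash
python3 -c "
from station import workorder
print(workorder.finish_job())"
```

```text
the job is handed in; nothing more can be done
None
```

I slid the sprocket fully home on the shoulder and the spacer flush on top of it, let go of both, and handed the job in at about 22 s; the judge gave no verdict back.

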